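# Clamp the shoe last in the lever vice and hold the lever

### The job

Stand the loose wooden shoe last sole down on the cork seat of the open blue lever vice, heel part between the two jaws and toe pointing out over the desk's far edge; set it down rather than drop it, and let go of it. Then press the vice's red paddle down until the sprung jaw pad grips the last with its springs about half squeezed (6 of their 12 mm), and finish while still holding the paddle there, because the vice springs open when the paddle is let go and I am about to wax the last. Leave the tins, the brush and the mug where they are.

Things in the scene. Friction and masses are not known exactly. Their poses are not given: they have to be found in the camera images.
- last_grip (a point): Grip point of the loose pale wooden shoe last (240 long, 79 wide, 106 high, about 0.4 kg), 86 mm above its sole, 80 mm ahead of the heel's back, in the cone (upright block on the heel part). The cone's flat upright sides are 36 mm apart, from 50 mm behind the point to 25 mm ahead, 64 to 106 mm above the sole. x axis to the toe, z up.
- last: The same shoe last, standing sole down on the desk at the start; origin on its flat sole straight below the grip point (86 mm lower), x to the toe, y to its left, z up. Its heel part, 0 to 45 mm above the sole, has flat sides 58 mm apart (29 mm either side). Centre of mass about 25 mm ahead of the origin.
- last_toe (a point): Tip of the last's toe, 155 mm ahead of the grip point along the last's x axis and 68 mm lower.
- vice: Blue lever vice fixed on the desk's far edge; origin on the desk under its jaws' middle. x points over the far edge, y across the jaws to the fixed jaw, z up. Jaws 60 mm long (x), tops 86 mm above the desk. Fixed jaw's cork face at y = +29 mm; open, the sprung pad's face is at y = -49 mm (78 mm opening for the 58 mm heel). Lever post at y = -105, 113 mm high; paddle at y = -262 mm.
- seat (a point): Where to stand the last: top of the cork seat (110 mm long in x, 60 mm wide, 40 mm above the desk), midway between the open jaws. The last's grip point belongs straight above this point (126 mm above the desk), its toe along the vice's x; closing the vice slides it 10 mm on to the fixed jaw. Axes as the vice.
- fixed_jaw: The fixed jaw of the vice, on its +y side; its origin is the vice's origin, same axes.
- paddle_top (a point): Middle of the top face of the red palm paddle (66 mm along the vice's x, 46 mm along y, 12 thick) at the lever's end. Up, it is 138 mm above the desk. Pressed straight down with the last in the vice: the pad grips from 92 mm on, springs are half squeezed at about 79 mm, fully at 65 mm. Takes 3 N at first, 5 N just before gripping, about 13 N at half squeeze.
- lever: The vice's lever with its red palm paddle; origin on the lever's pivot (98 mm above the desk, at y = -105 mm of the vice), which lies along the vice's x axis.
- lever_angle (a joint): Angle of the lever (rad): 0 up and open, where its return spring brings it; grows as the paddle (160 mm from the pivot) goes down. Each 0.1 rad moves the sliding jaw 7 mm towards the fixed jaw. With the last in, it grips from 0.29 on; half squeeze at about 0.37, full at about 0.46.
- pad (a joint): How far the springs behind the sliding jaw's pad are squeezed (m): 0 free, 0.012 fully squeezed; 2.5 N per mm after 2.5 N of preload, so about 17 N of grip at half squeeze.
- tin_black: Bystander: round polish tin with black lid, 77 mm across, 23 mm high, in the clear tray; origin at the centre of its underside.
- tin_tan: Bystander: round polish tin with tan lid, 77 mm across, 23 mm high, in the clear tray; origin at the centre of its underside.
- tray: Clear plastic tray, 190 x 115 x 28 mm, fixed to the desk; origin at the centre of its underside.
- brush: Bystander: black shoe brush, 165 x 54 x 46 mm, lying on its bristles; origin at the centre of its underside, x along its length.
- mug: Bystander: white mug, 80 mm across, 92 mm high, handle to its +y; origin at the centre of its underside.
Things that resemble listed ones, but are neither listed nor needed, are in the scene too. There is more than one size of the last; the one meant has the size given above.

How it is judged:
On the way:
1. the last stands upright on the seat between the open jaws, toe out over the far edge, let go (x of last in the frame of vice between -0.02 and 0.02 m and y of last in the frame of vice between -0.026 and 0.006 m and z of last in the frame of vice between 0.036 and 0.045 m and x of last_toe in the frame of vice above 0.12 m and angle between last's own z axis and vertical below 0.1 rad and contact force between the fingers and last below 0.2 N and linear speed of last below 0.02 m/s and value of joint lever_angle below 0.2 rad), for 0.2 s.
At the end, for the whole second after the job is handed in: Robot still pressing the paddle (over 4 N), off the last; pad springs squeezed 3 to 9 mm; last gripped on the fixed jaw (over 2 N), upright on the seat (0.1 rad, sole at 36-46 mm), within 22 mm of the jaws' middle and 0.12 rad of the vice's x, toe out over the edge; all still (value of joint pad between 0.003 and 0.009 m and x of last in the frame of vice between -0.022 and 0.022 m and y of last in the frame of vice between -0.005 and 0.005 m and z of last in the frame of vice between 0.036 and 0.046 m and x of last_toe in the frame of vice above 0.12 m and angle between the x axis of last and the x axis of vice, either way round below 0.12 rad and angle between last's own z axis and vertical below 0.1 rad and linear speed of last below 0.02 m/s and velocity of joint lever_angle between -0.05 and 0.05 rad/s and contact force between last and fixed_jaw above 2 N and contact force between any of the fingers, the arm and lever above 4 N and contact force between each of the fingers, the arm and last below 0.3 N); the arm keeps its last pose, push and grip.
It fails at once if a tin, the brush or the mug was moved by more than 30 mm (distance of any of tin_black, tin_tan, brush, mug from where it was at the start of the episode above 0.03 m).
It fails at once if the last was dropped (falling faster than 0.6 m/s with no finger on it) (contact force between the fingers and last below 0.05 N and linear speed of last above 0.6 m/s).
It also fails if it takes over 48 s, if anything falls off the work surface, if the arm or the gripper's body presses on something with over 40 N, if the wrist force passes 120 N, or if a joint passes its speed limit or range.

### The arm

A 7-joint arm with a two-finger parallel gripper is mounted at the origin on the work surface. World frame = base frame: x ahead of the robot, y to its left, z up, the work surface at z = 0. Lengths are in m, angles in rad, forces in N, time in s.
With the tool pointing down it reaches from about 0.425 to 0.95 m from the base axis. Payload 16.7 kg.
Tool frame: the origin (TCP) lies between the finger pads; the fingertips stand bot.tips_ahead ahead of it and the grasp point (between the pads) lies 8 mm behind it (bot.tips_ahead is the distance from the TCP to the fingertips, in m); z points along the fingers, y is the direction in which the jaws open and shut (so a half turn about z gives the same grasp; the last joint's range is limited). The gripper opens to 94 mm and grips with 3 to 60 N. Pads are 16 mm wide; open, the fingers measure 119 mm over their backs; the gripper's body (75 mm by 177 mm) begins 78 mm behind the grasp point.
Start: joints at [1.157, 0.426, 0.074, 1.606, -0.034, 1.111, -0.067], TCP at [0.176, -0.652, 0.181] pointing down, gripper open.
Joint ranges: [-2.85, 2.85], [-0.5, 2.14], [-1.23, 1.37], [0.21, 2.46], [-1.02, 4.16], [0.16, 2.05], [-2.73, 2.73]. Speed limits (rad/s): [1.89, 1.89, 2.39, 2.39, 3.01, 3.01, 3.01].

### API

Orientations are given as a unit quaternion [x, y, z, w].
In Python, from station import readout, eyes, bot gives the robot as it stands.
- The arm moves only by the tool drive_tool, never from a script. Its argument "moves" is a list of rows, each an object with "travel": the shift along the tool's x, y, z in mm, a list of three; "turn": the turn about the tool's z in degrees. A call has 1 to 8 rows; each row is the pose to reach, as a shift and turn from the pose commanded when the call began, along the tool's axes at that moment; what a row does not reach only later rows make up. A row lasts 1/8 s, in which the tool goes at most 62.5 mm and 10.7 degrees, less where a joint would pass 70% of its speed; a pose out of reach is approached as far as the arm can. A call with a gripper value outside its range is refused whole. "hand" is the opening, from -1 (shut) to 1 (fully open), set as the call begins (left out, the last holds). The fingers move at their own pace and stop on an object; "newtons" is the grip in N (left out, the last holds). Time passes only in rows, so rows that repeat a pose let the fingers close. It gives the time, the measured TCP pose, the force and the opening at its end, in the units of the state.
- readout.sense(): the state, without advancing time (a new reading comes with each control period).
- eyes.get_image(name): name is "side" or "top"; returns the picture (420x560x3 uint8, blue, green, red); there is no depth.
- eyes.camera_info(name): a dict with "fovy" (degrees; the focal length in pixels is half the picture's height over the tangent of half this angle, whatever the lens; pixels are square), "cx", "cy" (the principal point, pixels), "D" ([k1, k2, p1, p2, k3] as OpenCV has them; the pictures are not rectified), "rvec" (rotation vector, rad) and "tvec" (3), from world to camera coordinates, as OpenCV has them. Camera axes: x right, y down, z forward; pixel columns grow to the right and rows downward; lengths in m; the calibration is good to about 2 mm. A picture is of the moment at which its call begins. camera_info takes no time and is no camera call.
- bot.finish_job(): hands the job in, once; it reports no verdict.
Trained networks look in the newest picture that a camera, given by its name, has taken for a name from the list of things; names that differ only in an ending like _2 or _b are one class to them, and where a whole thing is asked for, a point or a joint stands for the part that bears it (a point fixed in the world has none). Each returns a list of dicts, best first, with "conf" (0 to 1); they miss things now and then, are a little off and sometimes report something else, mostly with a low value. They report only what shows in the picture. A call takes as long as a camera call. They do not tell look-alikes from the thing itself.
- eyes.silhouettes(camera, thing): "pixels" (420x560 bool, what is visible of it) and "pixel" ([row, column] in pixels, amid what is visible of it).
- eyes.mark_of(camera, thing): "pixel" ([row, column] in pixels: a listed point, or the origin of a listed thing).
The state is a dict: "clock": time; "joint_positions": joint angles; "joint_vel": joint speeds; "joint_torque": joint torques, N m; "tcp_pos": TCP position; "eef_rot": TCP orientation; "ft_force": force on the tool from outside, world axes, zero at the start; "moment": the same for the moment, N m; "finger_gap": finger opening in m.
Only numpy, scipy, OpenCV 4.12 (cv2) and the standard library are available. Lean on these libraries where they do the work, as an engineer would, in place of code of your own. Each camera call takes 0.05 s, during which the arm holds its last target.

## Working session

There is one attempt and no reset: what is moved stays moved. The work goes in short steps, Python scripts to look and compute and a tool call to move; the robot and the scene stay as the last step left them, time stands still between calls to the robot, and variables do not carry over. Pictures are saved under pics/ and viewed, and the job is handed in when it is done.

Besides the shell and the picture viewer there is one more tool, called after "Emit:" as name(argument=value, ...), one argument or row to a line, values as JSON. drive_tool: Moves the arm, as the interface text tells. Its arguments: {"type":"object","properties":{"moves":{"type":"array","items":{"type":"object","properties":{"travel":{"type":"array","items":{"type":"number"}},"turn":{"type":"number"}}}},"hand":{"type":"number"},"newtons":{"type":"number"}},"required":["moves"]}

```bash
mkdir -p pics; ls; cat > h.py <<'E'
import numpy as np, cv2
from station import readout, eyes, bot
def cam(n):
    i=eyes.camera_info(n); f=210/np.tan(np.radians(i['fovy'])/2)
    K=np.array([[f,0,i['cx']],[0,f,i['cy']],[0,0,1.]]); R=cv2.Rodrigues(np.array(i['rvec'],float))[0]
    return K,np.array(i['D'],float),R,np.array(i['tvec'],float).ravel()
def ray(n,rc):
    K,D,R,t=cam(n); u=cv2.undistortPoints(np.array([[[rc[1],rc[0]]]],float),K,D)[0,0]
    return -R.T@t, R.T@np.array([u[0],u[1],1])
def onz(n,rc,z):
    c,d=ray(n,rc); return c+d*(z-c[2])/d[2]
def tri(a,b):
    # two pixels -> point, gap
    c1,d1=ray('side',a);c2,d2=ray('top',b)
    s=np.linalg.lstsq(np.c_[d1,-d2],c2-c1,rcond=None)[0]
    p,q=c1+s[0]*d1,c2+s[1]*d2
    return (p+q)/2,np.linalg.norm(p-q)
def proj(n,P):
    K,D,R,t=cam(n); r=cv2.projectPoints(np.atleast_2d(np.array(P,float)),R,t,K,D)[0][:,0]
    return r[:,::-1]
E
python3 - <<'E'
from h import *
for n in('side','top'):
    cv2.imwrite(f'pics/{n}0.png',eyes.get_image(n)); print(n,cam(n)[2],-cam(n)[2].T@cam(n)[3])
for th in ['last_grip','last','last_toe','vice','seat','paddle_top','lever']:
    for n in('side','top'):
        print(th,n,[(round(d['conf'],2),np.round(d['pixel'],1).tolist()) for d in eyes.mark_of(n,th)])
print(readout.sense(),bot.tips_ahead)
E
```

```text
pics
side [[-0.72316212 -0.69043519  0.01832466]
 [-0.36424148  0.35869607 -0.85945638]
 [ 0.58682595 -0.6282009  -0.51088055]] [-0.26872118  0.82992497  0.76655252]
top [[ 0.0232299  -0.99965074  0.01260063]
 [-0.98507365 -0.02503783 -0.1703027 ]
 [ 0.17055872 -0.00845644 -0.98531123]] [0.31353532 0.01311669 1.12110829]
last_grip side [(0.89, [274.1, 196.0]), (0.67, [257.1, 250.1])]
last_grip top [(0.95, [222.7, 131.6]), (0.91, [241.4, 199.1]), (0.18, [240.9, 289.6])]
last side [(0.91, [274.4, 252.1]), (0.56, [295.5, 200.9]), (0.32, [171.9, 301.4])]
last top [(0.85, [248.1, 205.6]), (0.6, [230.2, 144.4])]
last_toe side [(0.91, [255.0, 271.3]), (0.73, [274.8, 154.1]), (0.54, [272.7, 195.3])]
last_toe top [(0.94, [177.4, 121.4]), (0.55, [237.6, 241.9])]
vice side [(0.92, [228.0, 255.8])]
vice top [(0.97, [184.4, 267.3]), (0.74, [225.0, 131.7])]
seat side [(0.66, [217.4, 256.1])]
seat top [(0.77, [184.5, 275.6])]
paddle_top side [(0.56, [172.4, 301.0])]
paddle_top top [(0.88, [173.5, 373.0])]
lever side [(0.59, [197.2, 275.8])]
lever top [(0.88, [179.6, 311.9])]
{'clock': 0.8, 'joint_positions': array([ 1.15751078,  0.42604913,  0.07387019,  1.6060189 , -0.03410574,
        1.11081358, -0.06710558]), 'joint_vel': array([-0.00130351,  0.00062645,  0.00100806,  0.00074783, -0.0007358 ,
        0.00071535,  0.00105109]), 'joint_torque': array([-2.02050796e-03, -9.35433197e+01,  3.66184607e+00, -4.54534149e+01,
       -4.91652754e-02,  1.28972650e-02, -9.07595722e-05]), 'tcp_pos': array([ 0.17598694, -0.65160128,  0.1813915 ]), 'eef_rot': array([ 9.91317339e-01,  1.31491188e-01,  2.30487053e-05, -2.07239766e-05]), 'ft_force': array([-0.24746362, -0.06690917, -0.82306321]), 'moment': array([-0.00373593,  0.04187869, -0.01987197]), 'finger_gap': 0.0938507960606127} 0.011
```

View pics/side0.png

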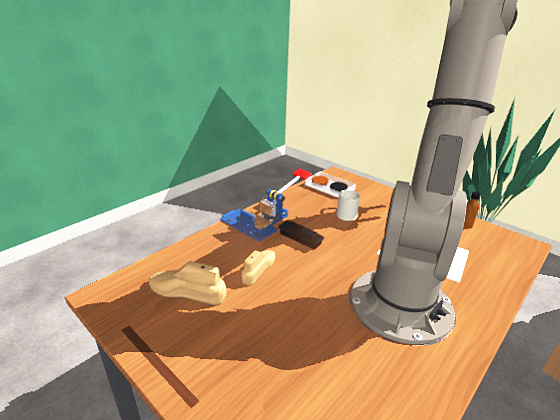

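View pics/top0.png

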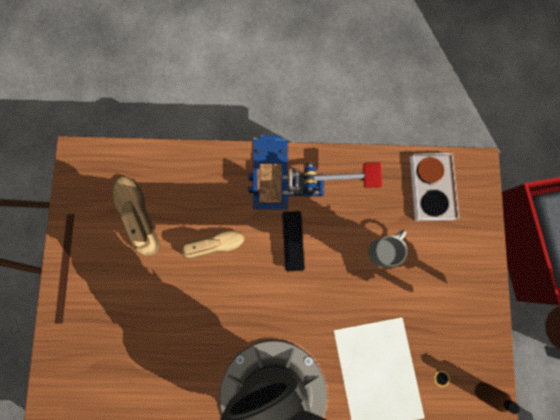

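The top view shows the large last with its toe at about (row 180, col 122) and its cone near (225, 135). A smaller last lies near (243, 213), the vice is near (184, 268) and the paddle near (174, 373). Next I'll compute positions and sizes.

```bash
python3 - <<'E'
from h import *
def p(name,a,b): x,g=tri(a,b); print(name,np.round(x,4),'gap',round(g,4))
p('bigGrip',[274.1,196.0],[222.7,131.6]); p('smallGrip',[257.1,250.1],[241.4,199.1])
p('bigOrig',[295.5,200.9],[230.2,144.4])
p('bigToe',[274.8,154.1],[177.4,121.4]);p('smallToe',[255,271.3],[237.6,241.9])
p('vice',[228,255.8],[184.4,267.3]);p('seat',[217.4,256.1],[184.5,275.6]);p('paddle',[172.4,301],[173.5,373]);p('lever',[197.2,275.8],[179.6,311.9])
T={'bigGrip_z86':([222.7,131.6],.086),'bigToe18':([177.4,121.4],.018),'seat40':([184.5,275.6],.04),'vice0':([184.4,267.3],0),'pad138':([173.5,373],.138),'lever98':([179.6,311.9],.098),'big orig0':([230.2,144.4],0)}
for k,(a,z) in T.items(): print(k,np.round(onz('top',a,z),4))
for k,(a,z) in {'bigGrip':([274.1,196],.086),'bigtoe':([274.8,154.1],.018),'orig':([295.5,200.9],0),'vice':([228,255.8],0),'seat':([217.4,256.1],.04),'pad':([172.4,301],.138),'lever':([197.2,275.8],.098)}.items(): print('side',k,np.round(onz('side',a,z),4))
i=eyes.get_image('top')
def crop(n,im,r0,r1,c0,c1,s): cv2.imwrite(n,cv2.resize(im[r0:r1,c0:c1],None,fx=s,fy=s,interpolation=cv2.INTER_CUBIC))
crop('pics/t_last.png',i,165,265,100,220,6); crop('pics/t_vice.png',i,125,225,240,390,5)
i=eyes.get_image('side'); crop('pics/s_last.png',i,240,320,140,280,5); crop('pics/s_vice.png',i,160,250,210,320,7)
E
```

```text
bigGrip [0.4364 0.3804 0.0748] gap 0.0089
smallGrip [0.3961 0.2063 0.059 ] gap 0.0
bigOrig [ 0.4281  0.3735 -0.0054] gap 0.0022
bigToe [0.5699 0.4373 0.0262] gap 0.0081
smallToe [ 0.4131  0.0966 -0.0014] gap 0.0033
vice [0.5639 0.0265 0.0032] gap 0.0118
seat [0.5648 0.0095 0.0383] gap 0.0095
paddle [ 0.5747 -0.2412  0.1338] gap 0.0005
lever [ 0.5669 -0.0897  0.0839] gap 0.0008
bigGrip_z86 [0.4384 0.3798 0.086 ]
bigToe18 [0.5749 0.4437 0.018 ]
seat40 [0.5606 0.0066 0.04  ]
vice0 [0.5694 0.0302 0.    ]
pad138 [ 0.5734 -0.2403  0.138 ]
lever98 [ 0.5631 -0.0885  0.098 ]
big orig0 [0.4284 0.3725 0.    ]
side bigGrip [0.4205 0.3858 0.086 ]
side bigtoe [0.5746 0.4312 0.018 ]
side orig [0.4222 0.3761 0.    ]
side vice [0.5617 0.0207 0.    ]
side seat [0.5674 0.0135 0.04  ]
side pad [ 0.5693 -0.234   0.138 ]
side lever [ 0.55   -0.0705  0.098 ]
```

View pics/t_last.png

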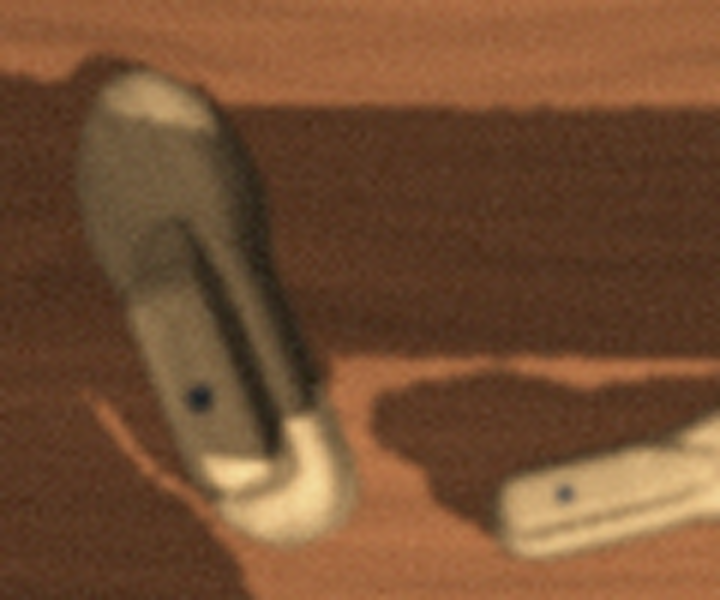

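View pics/t_vice.png

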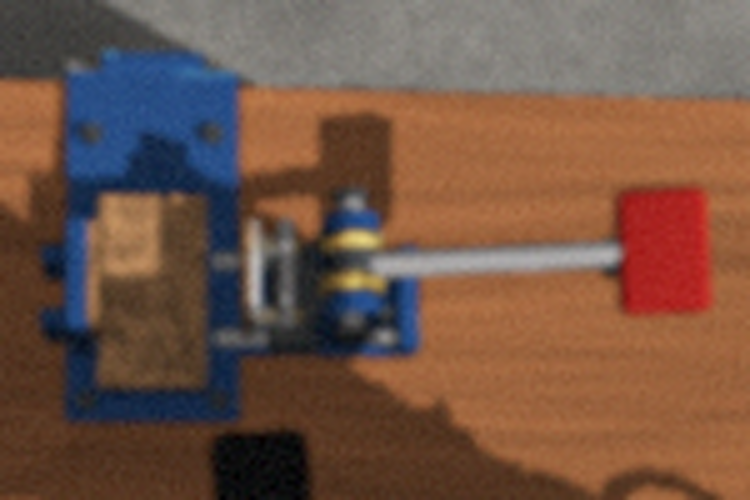

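View pics/s_last.png

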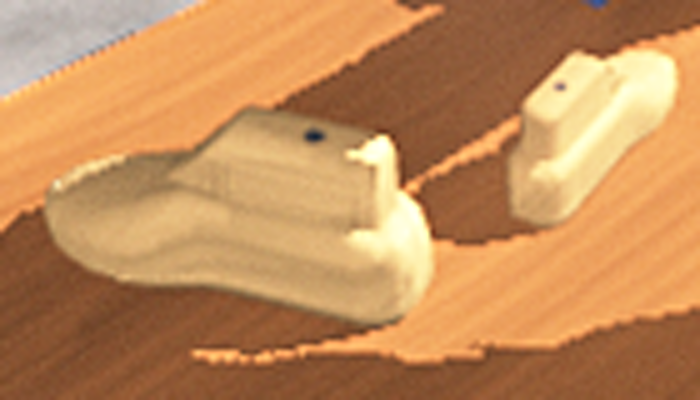

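View pics/s_vice.png

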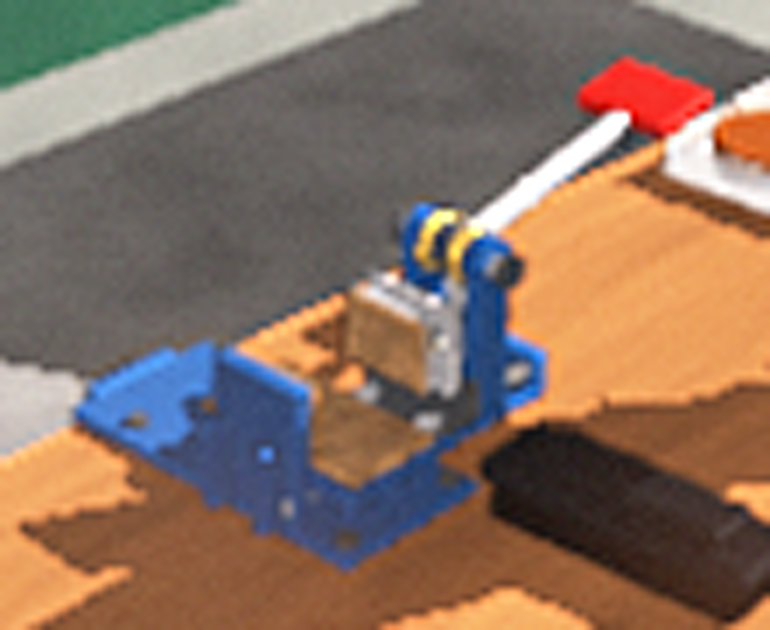

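```bash
cat > ov.py <<'E'
from h import *
def box(x0,x1,y0,y1,z0,z1):
    c=np.array([[x,y,z] for z in(z0,z1) for x,y in((x0,y0),(x1,y0),(x1,y1),(x0,y1))])
    e=[(0,1),(1,2),(2,3),(3,0),(4,5),(5,6),(6,7),(7,4),(0,4),(1,5),(2,6),(3,7)]
    return c,e
def lastw(top=.106):
    L=[(box(-.05,.025,-.018,.018,.064,top),(0,255,0)),(box(-.06,.01,-.029,.029,0,.045),(0,0,255))]
    return L,[[.155,0,.018],[-.08,0,.03],[0,0,.106]]
def vicew():
    return [(box(-.055,.055,-.04,.02,.04,.04),(0,255,0)),(box(-.03,.03,.029,.029,.04,.086),(255,255,0)),(box(-.033,.033,-.285,-.239,.126,.138),(255,255,255)),(box(-.03,.03,-.049,-.049,.045,.086),(0,255,255))],[[0,-.105,.098]]
def draw(fn,n,W,pose,crop,s,img=None):
    x,y,th=pose[:3]; z=pose[3] if len(pose)>3 else 0
    R=cv2.Rodrigues(np.array([0,0,th]))[0]; r0,r1,c0,c1=crop
    im=eyes.get_image(n) if img is None else img
    im=cv2.resize(im[r0:r1,c0:c1],None,fx=s,fy=s,interpolation=cv2.INTER_CUBIC)
    def P(p):
        q=proj(n,np.atleast_2d(p)@R.T+[x,y,z]); return np.int32(np.round((q[:,::-1]+.5-[c0,r0])*s))
    for (c,e),col in W[0]:
        q=P(c)
        for a,b in e: cv2.line(im,tuple(map(int,q[a])),tuple(map(int,q[b])),col,1)
    for p in W[1]: cv2.circle(im,tuple(map(int,P(p)[0])),4,(255,0,255),2)
    cv2.imwrite(fn,im)
E
python3 - <<'E'
from ov import *
t=cv2.imread('pics/top0.png');s=cv2.imread('pics/side0.png')
L=(.430,.377,.40); V=(.568,.018,.04)
draw('pics/a1.png','top',lastw(),L,(165,265,90,190),6,t)
draw('pics/a2.png','side',lastw(),L,(240,320,140,250),7,s)
draw('pics/a3.png','top',vicew(),V,(125,225,240,390),5,t)
draw('pics/a4.png','side',vicew(),V,(160,250,210,320),6,s)
for n,c,rs,ks in (('seat',.04,125,5),):
  for q in ((100,388),(207,388),(205,197),(100,195)): print(np.round(onz('top',[125+q[1]/5-.5,240+q[0]/5-.5],.04),4))
for q in ((620,190),(705,188),(710,312),(625,312)): print(np.round(onz('top',[125+q[1]/5-.5,240+q[0]/5-.5],.138),4))
E
cd pics; python3 -c "
import cv2,numpy as np
def j(a,b,o):
    a,b=cv2.imread(a),cv2.imread(b);h=max(a.shape[0],b.shape[0]);f=lambda i:np.pad(i,((0,h-i.shape[0]),(0,0),(0,0)));m=np.hstack([f(a),f(b)]);cv2.imwrite(o,m)
"
```

```text
[0.5098 0.0498 0.04  ]
[ 0.5113 -0.0092  0.04  ]
[ 0.6201 -0.0058  0.04  ]
[0.6197 0.0531 0.04  ]
[ 0.6018 -0.2164  0.138 ]
[ 0.604  -0.2602  0.138 ]
[ 0.539  -0.2613  0.138 ]
[ 0.5379 -0.2181  0.138 ]
```

View pics/a1.png

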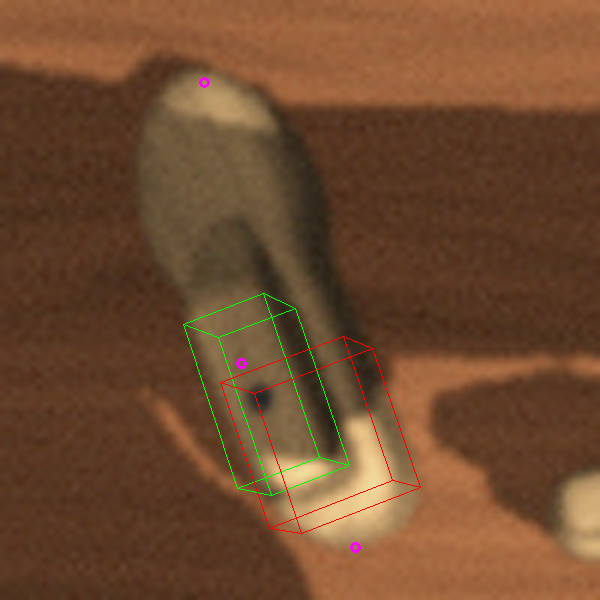

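View pics/a2.png

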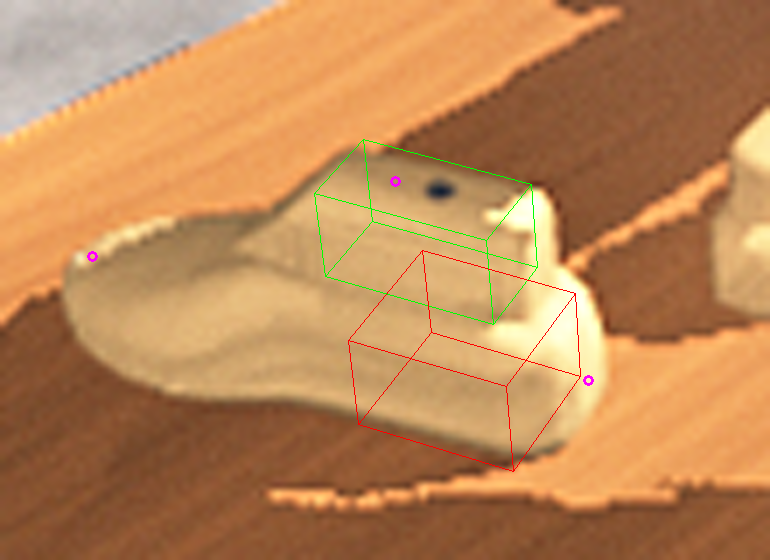

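View pics/a3.png

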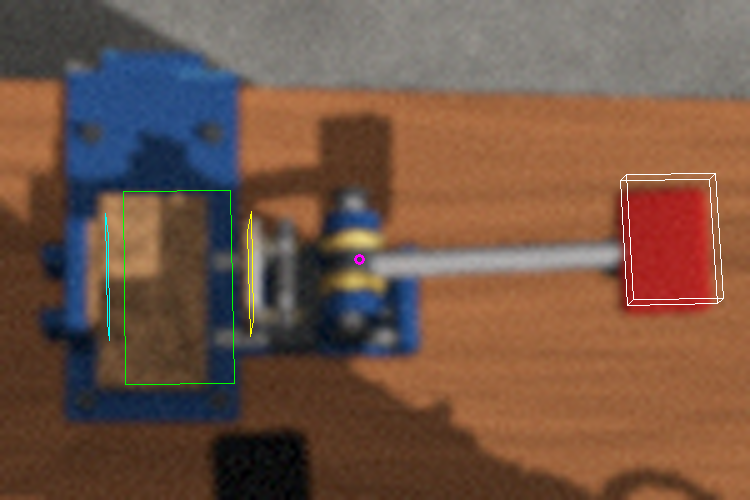

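View pics/a4.png

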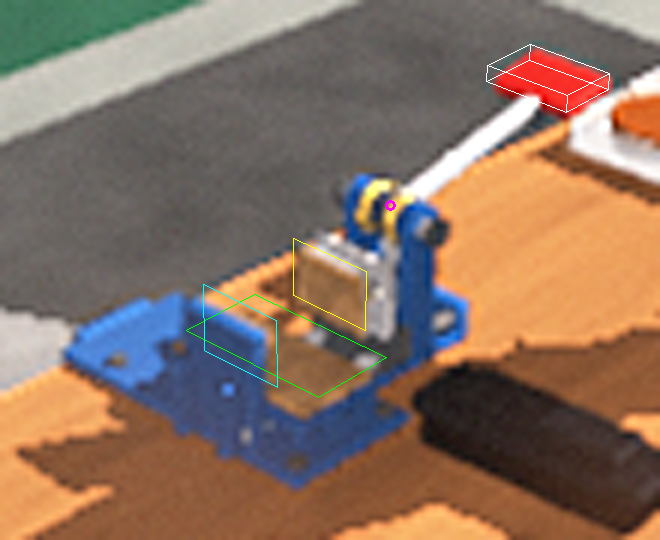

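```bash
sed -i 's/box(-.055,.055,-.04,.02,.04,.04)/box(-.055,.055,-.03,.03,.04,.04)/' ov.py; python3 - <<'E'
from ov import *
t=cv2.imread('pics/top0.png');s=cv2.imread('pics/side0.png')
print(tri([240+190/7-.5,140+440/7-.5],[165+396/6-.5,90+260/6-.5]))
L=(.424,.373,.40); V=(.566,.022,.025)
draw('pics/b1.png','top',lastw(),L,(165,265,90,190),6,t)
draw('pics/b2.png','side',lastw(),L,(240,320,140,250),7,s)
draw('pics/b3.png','top',vicew(),V,(125,225,240,390),5,t)
draw('pics/b4.png','side',vicew(),V,(160,250,210,320),6,s)
E
```

```text
(array([0.41543829, 0.36761093, 0.10464525]), np.float64(0.001995935837000424))
```

View pics/b1.png

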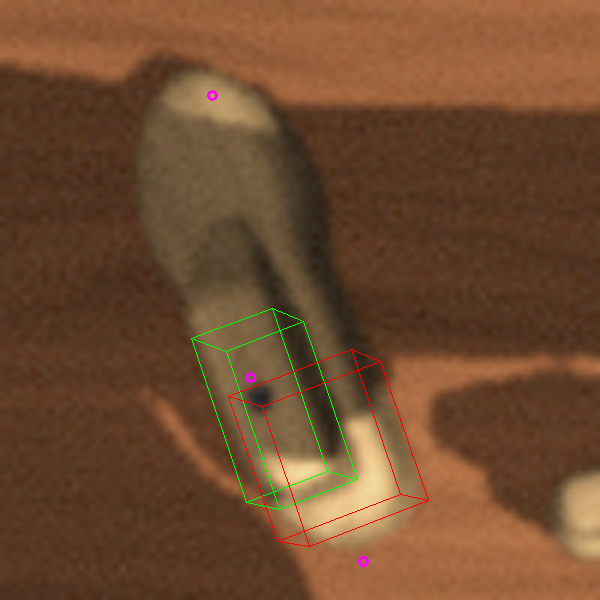

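View pics/b2.png

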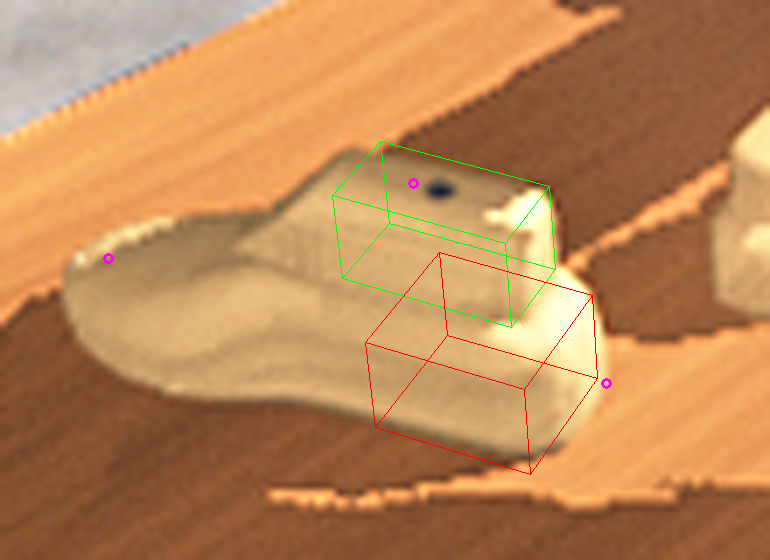

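View pics/b3.png

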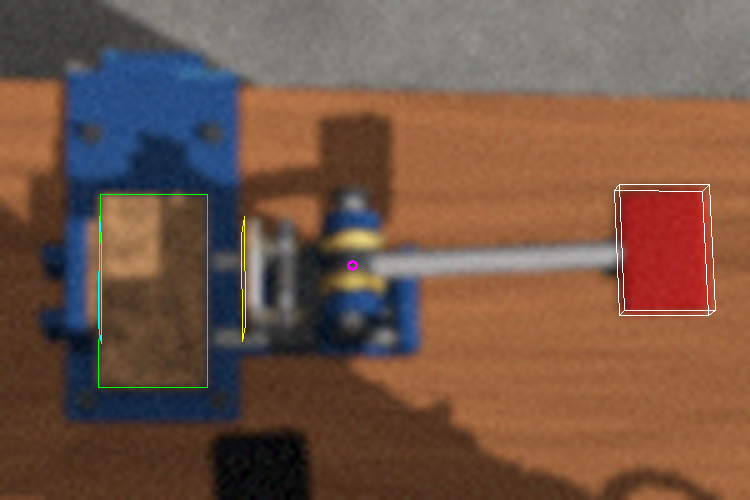

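View pics/b4.png

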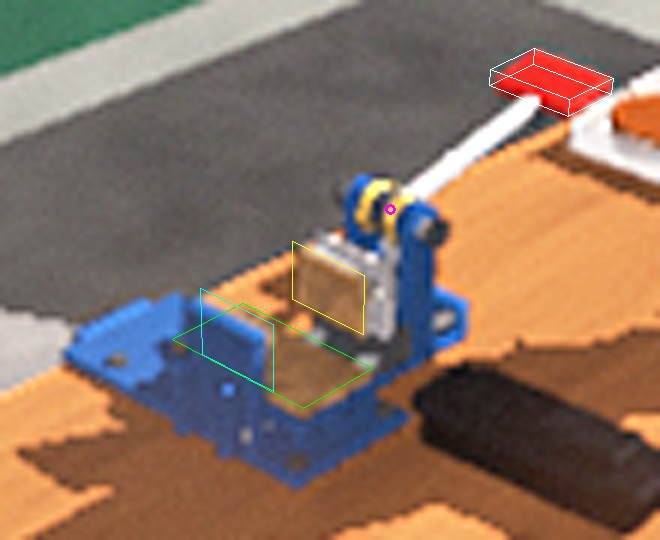

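```bash
python3 - <<'E'
from ov import *
t=cv2.imread('pics/top0.png');s=cv2.imread('pics/side0.png')
def g(im): return np.uint8(255*np.clip((im/255.)*1.3,0,1)**.55)
cv2.imwrite('pics/c1.png',cv2.resize(g(t)[170:262,105:165],None,fx=6.5,fy=6.5,interpolation=cv2.INTER_CUBIC))
for n in('top','side'):
    for th in('last','last_grip'):
        for d in eyes.silhouettes(n,th):
            m=d['pixels']; r,c=np.nonzero(m); print(n,th,d['conf'],m.sum(),r.min(),r.max(),c.min(),c.max())
            if th=='last': np.save(f'm_{n}_{c.min()}.npy',m)
E
ls *.npy
```

```text
top last 0.69 2097 177 255 113 158
top last 0.58 1050 230 257 182 244
top last_grip 0.73 2120 176 255 113 159
top last_grip 0.73 990 230 256 182 243
top last_grip 0.72 647 156 184 414 443
side last 0.81 748 251 284 242 275
side last 0.74 2270 261 304 149 226
side last_grip 0.85 811 249 285 242 276
side last_grip 0.77 2237 261 303 150 226
m_side_149.npy
m_side_242.npy
m_top_113.npy
m_top_182.npy
```

View pics/c1.png

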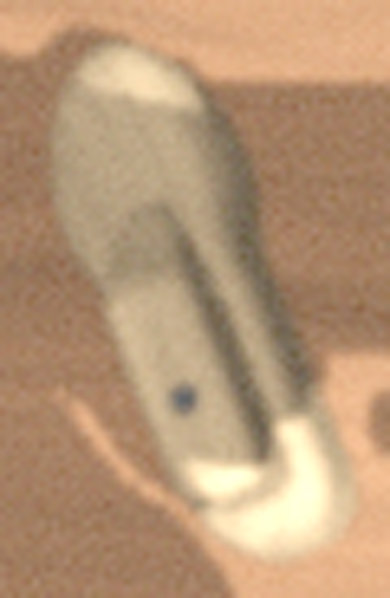

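```bash
python3 - <<'E'
from h import *
q=lambda x,y,z:np.round(onz('top',[170+y/6.5-.5,105+x/6.5-.5],z)[:2],4)
for n,a in dict(FL=(108,300),FR=(183,272),RL=(188,498),RR=(268,462),hole=(183,398)).items(): print(n,q(*a,.106))
print('heelback',q(275,558,.025),'toe',q(120,42,.02))
s=lambda x,y,z:np.round(onz('side',[240+y/7-.5,140+x/7-.5],z)[:2],4)
print('side FR',s(355,150,.106),'RRtop',s(545,190,.106),'RLtop',s(515,235,.106),'heel bottom',s(530,462,0))
E
```

```text
FL [0.4535 0.401 ]
FR [0.4654 0.3725]
RL [0.3765 0.3631]
RR [0.3912 0.3331]
hole [0.4154 0.3683]
heelback [0.3573 0.3525] toe [0.5787 0.4388]
side FR [0.4564 0.3766] RRtop [0.3844 0.3395] RLtop [0.3717 0.3645] heel bottom [0.3626 0.3724]
```

```bash
cat >> h.py <<'E'
def go(pts,phi=None):
    s=readout.sense(); p=s['tcp_pos']; q=s['eef_rot']
    from scipy.spatial.transform import Rotation as Ro
    R=Ro.from_quat(q).as_matrix(); f=np.degrees(np.arctan2(R[1,0],R[0,0]))
    print('t',s['clock'],'tcp',np.round(p,4),'phi',round(f,2),'tilt',np.round(R[:2,2],4),'gap',round(s['finger_gap'],4),'F',np.round(s['ft_force'],1))
    for w in pts:
        print(w,'->',np.round(R.T@(np.array(w[:3])-p)*1000,1),'turn',None if len(w)<4 else round(f-w[3],1))
E
python3 -c "
from h import *
go([(.30,-.58,.27,15),(.45,-.45,.3,15),(.6,-.25,.3,20),(.62,-.05,.3,25),(.58,.15,.3,25.2),(.5,.3,.25,25.2),(.432,.373,.22,25.2)])"
```

```text
t 1.1 tcp [ 0.176  -0.6516  0.1814] phi 15.11 tilt [0.     0.0001] gap 0.0943 F [-0.2  0.9  0.1]
(0.3, -0.58, 0.27, 15) -> [138.4 -36.8 -88.6] turn 0.1
(0.45, -0.45, 0.3, 15) -> [ 317.1 -123.2 -118.6] turn 0.1
(0.6, -0.25, 0.3, 20) -> [ 514.1 -277.2 -118.6] turn -4.9
(0.62, -0.05, 0.3, 25) -> [ 585.5 -465.1 -118.6] turn -9.9
(0.58, 0.15, 0.3, 25.2) -> [ 599.  -668.6 -118.6] turn -10.1
(0.5, 0.3, 0.25, 25.2) -> [ 560.9 -834.2  -68.5] turn -10.1
(0.432, 0.373, 0.22, 25.2) -> [ 514.3 -922.4  -38.5] turn -10.1
```

Emit:
drive_tool(
  moves=[
    {"travel":[40,-12,-40],"turn":0},
    {"travel":[85,-25,-75],"turn":0},
    {"travel":[135,-38,-100],"turn":0},
    {"travel":[185,-60,-110],"turn":0},
    {"travel":[235,-85,-118],"turn":0},
    {"travel":[280,-110,-118],"turn":0},
    {"travel":[325,-135,-118],"turn":0},
    {"travel":[370,-165,-118],"turn":0},
  ],
)

```text
clock: 2.1
tcp_pos: [0.4912, -0.3948, 0.2995]
eef_rot: [0.991, 0.131, 0.0, 0.0]
ft_force: [0.4, 0.0, 0.3]
finger_gap: 0.0944
```

Commanded pose is about (0.490, -0.396, 0.299), at heading 15.1°.

```bash
python3 -c "
from h import *
go([(.6,-.25,.3,15),(.62,-.05,.3,20),(.58,.15,.3,25.2),(.5,.3,.25,25.2),(.432,.373,.22,25.2)])"
```

```text
t 2.1 tcp [ 0.4912 -0.3948  0.2995] phi 15.09 tilt [ 0.0002 -0.0002] gap 0.0944 F [0.4 0.  0.3]
(0.6, -0.25, 0.3, 15) -> [ 142.8 -111.4   -0.5] turn 0.1
(0.62, -0.05, 0.3, 20) -> [ 214.1 -299.3   -0.5] turn -4.9
(0.58, 0.15, 0.3, 25.2) -> [ 227.6 -502.9   -0.6] turn -10.1
(0.5, 0.3, 0.25, 25.2) -> [ 189.4 -668.5   49.4] turn -10.1
(0.432, 0.373, 0.22, 25.2) -> [ 142.7 -756.7   79.3] turn -10.1
```

Emit:
drive_tool(
  moves=[
    {"travel":[48,-37,0],"turn":0},
    {"travel":[96,-74,0],"turn":0},
    {"travel":[143,-111,0],"turn":0},
    {"travel":[165,-168,0],"turn":-2},
    {"travel":[187,-225,0],"turn":-4},
    {"travel":[210,-282,0],"turn":-6},
    {"travel":[218,-342,0],"turn":-8},
    {"travel":[222,-402,0],"turn":-10},
  ],
)

```text
clock: 3.1
tcp_pos: [0.5993, 0.0521, 0.2994]
eef_rot: [0.976, 0.218, 0.0, -0.0]
ft_force: [1.2, 1.0, 0.4]
finger_gap: 0.0939
```

```bash
python3 -c "
from h import *
go([(.58,.15,.3,25.2),(.5,.3,.25,25.2),(.432,.373,.22,25.2)])"
```

```text
t 3.1 tcp [0.5993 0.0521 0.2994] phi 25.19 tilt [0.0001 0.0001] gap 0.0939 F [1.2 1.  0.4]
(0.58, 0.15, 0.3, 25.2) -> [ 24.2 -96.8  -0.6] turn -0.0
(0.5, 0.3, 0.25, 25.2) -> [  15.6 -266.6   49.4] turn -0.0
(0.432, 0.373, 0.22, 25.2) -> [ -14.9 -361.6   79.4] turn -0.0
```

Emit:
drive_tool(
  moves=[
    {"travel":[12,-50,0],"turn":0},
    {"travel":[24,-97,0],"turn":0},
    {"travel":[22,-150,15],"turn":0},
    {"travel":[20,-205,32],"turn":0},
    {"travel":[15,-260,50],"turn":0},
    {"travel":[2,-310,65],"turn":0},
    {"travel":[-15,-362,79],"turn":0},
    {"travel":[-15,-362,79],"turn":0},
  ],
)

```text
clock: 4.1
tcp_pos: [0.4288, 0.3745, 0.2198]
eef_rot: [0.975, 0.221, -0.001, -0.0]
ft_force: [1.4, 0.3, -0.1]
finger_gap: 0.0939
```

```bash
python3 - <<'E'
from ov import *
go([(.432,.373,.18,25.2),(.432,.373,.078,25.2)])
W=lastw()
W[1].append([0,0,.086])
draw('pics/d1.png','top',W,(.432,.373,.44),(150,270,80,200),5)
draw('pics/d2.png','side',W,(.432,.373,.44),(210,320,130,250),6)
E
```

```text
t 4.1 tcp [0.4288 0.3745 0.2198] phi 25.48 tilt [-0.0015  0.0003] gap 0.0939 F [ 1.4  0.3 -0.1]
(0.432, 0.373, 0.18, 25.2) -> [ 2.2  2.8 39.8] turn 0.3
(0.432, 0.373, 0.078, 25.2) -> [  2.4   2.9 141.8] turn 0.3
```

View pics/d1.png

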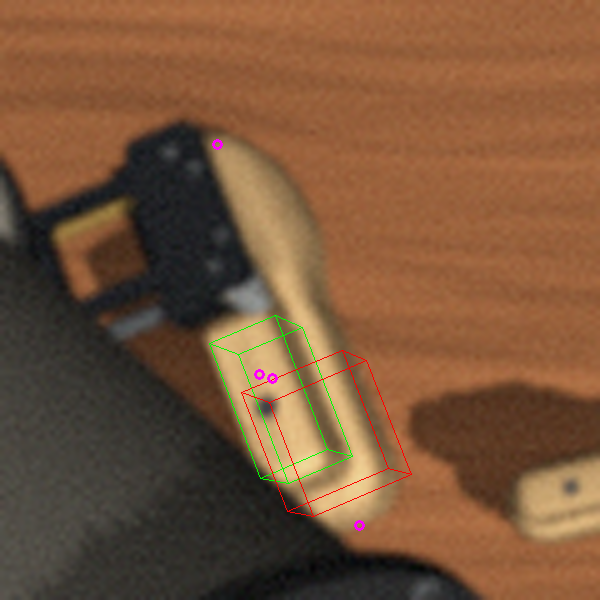

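View pics/d2.png

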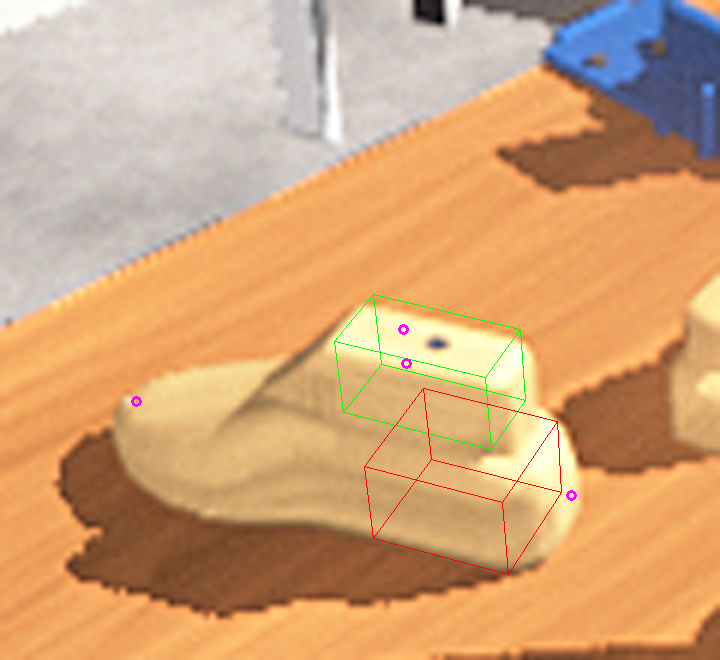

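Emit:
drive_tool(
  moves=[
    {"travel":[0,0,40],"turn":0},
    {"travel":[0,0,70],"turn":0},
    {"travel":[0,0,70],"turn":0},
  ],
)

```text
clock: 4.58
tcp_pos: [0.4328, 0.3696, 0.149]
eef_rot: [0.976, 0.216, -0.001, 0.001]
ft_force: [-0.2, -0.2, 1.6]
finger_gap: 0.0943
```

```bash
python3 - <<'E'
from ov import *
go([(.432,.373,.079,25.2)])
cv2.imwrite('pics/e2.png',cv2.resize(eyes.get_image('side')[190:320,130:260],None,fx=5,fy=5,interpolation=cv2.INTER_CUBIC))
E
```

```text
t 4.575 tcp [0.4328 0.3696 0.149 ] phi 25.0 tilt [-0.0022 -0.0022] gap 0.0943 F [-0.2 -0.2  1.6]
(0.432, 0.373, 0.079, 25.2) -> [ 0.9 -3.5 70. ] turn -0.2
```

View pics/e2.png

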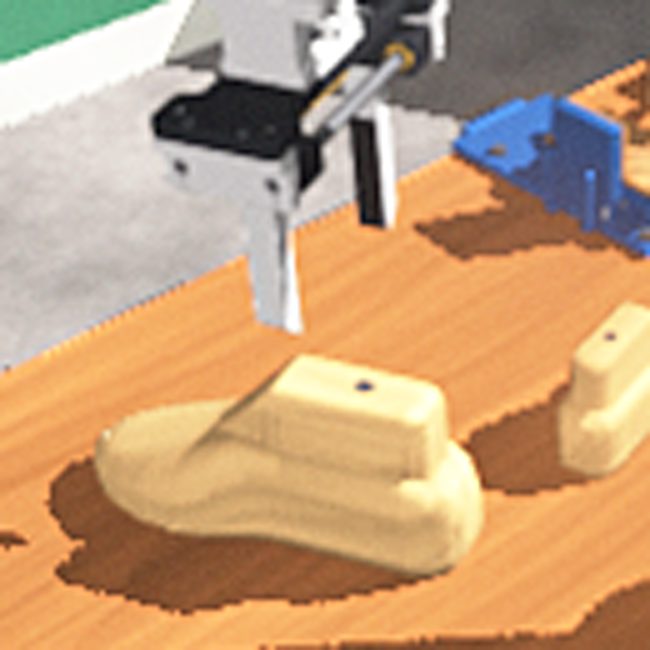

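The fingers straddle the cone, so I'll descend and close.

Emit:
drive_tool(
  moves=[
    {"travel":[0,0,25],"turn":0},
    {"travel":[0,0,50],"turn":0},
    {"travel":[0,-1,69],"turn":0},
    {"travel":[0,-1,69],"turn":0},
    {"travel":[0,-1,69],"turn":0},
  ],
)

```text
clock: 5.25
tcp_pos: [0.4326, 0.3729, 0.0825]
eef_rot: [0.976, 0.217, 0.001, -0.0]
ft_force: [-0.5, 0.1, 0.1]
finger_gap: 0.0939
```

Emit:
drive_tool(
  moves=[
    {"travel":[0,0,0],"turn":0},
    {"travel":[0,0,0],"turn":0},
    {"travel":[0,0,0],"turn":0},
    {"travel":[0,0,0],"turn":0},
    {"travel":[0,0,0],"turn":0},
    {"travel":[0,0,0],"turn":0},
  ],
  hand=-1,
  newtons=30,
)

```text
clock: 6.0
tcp_pos: [0.432, 0.3726, 0.0815]
eef_rot: [0.976, 0.217, 0.0, -0.0]
ft_force: [-0.3, 1.4, 1.8]
finger_gap: 0.0379
```

```bash
python3 - <<'E'
from ov import *
go([(.432,.373,.2,25.2)])
cv2.imwrite('pics/f2.png',cv2.resize(eyes.get_image('side')[190:320,130:260],None,fx=5,fy=5,interpolation=cv2.INTER_CUBIC))
E
```

```text
t 6.0 tcp [0.432  0.3726 0.0815] phi 25.11 tilt [-0.      0.0002] gap 0.0379 F [-0.3  1.4  1.8]
(0.432, 0.373, 0.2, 25.2) -> [   0.2   -0.4 -118.5] turn -0.1
```

View pics/f2.png

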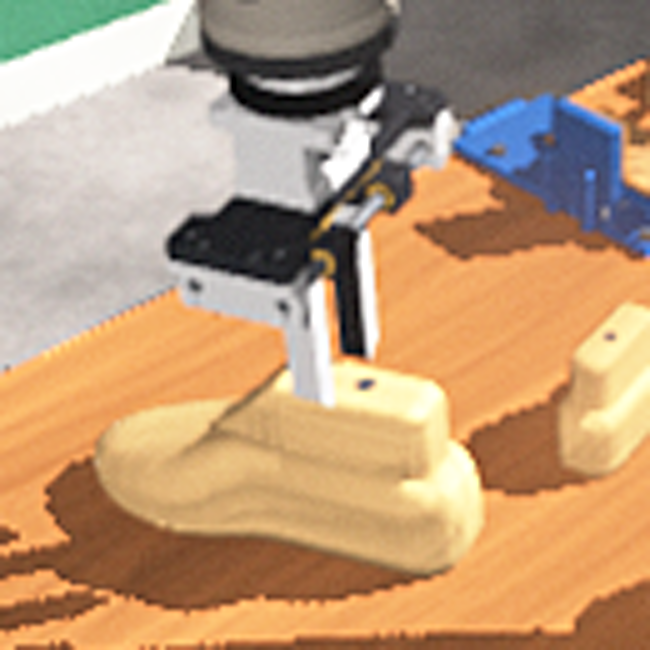

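Emit:
drive_tool(
  moves=[
    {"travel":[0,0,-10],"turn":0},
    {"travel":[0,0,-25],"turn":0},
    {"travel":[0,0,-50],"turn":0},
    {"travel":[0,0,-80],"turn":0},
    {"travel":[0,0,-110],"turn":0},
    {"travel":[0,0,-120],"turn":0},
    {"travel":[0,0,-120],"turn":0},
  ],
  newtons=45,
)

```text
clock: 6.92
tcp_pos: [0.4323, 0.3725, 0.2021]
eef_rot: [0.976, 0.217, 0.001, -0.0]
ft_force: [0.1, 0.8, -0.4]
finger_gap: 0.0005
```

```bash
python3 - <<'E'
from ov import *
go([(.47,.3,.21,20),(.53,.1,.21,5),(.566,.011,.21,1.4)])
W=lastw()
W[1].append([0,0,.086])
P=(.432,.373,.438,.12)
draw('pics/g1.png','top',W,P,(150,270,80,200),5)
draw('pics/g2.png','side',W,P,(190,300,130,250),6)
E
```

```text
t 6.925 tcp [0.4323 0.3725 0.2021] phi 25.1 tilt [0.0012 0.0007] gap 0.0005 F [ 0.1  0.8 -0.4]
(0.47, 0.3, 0.21, 20) -> [ 3.4 81.7 -7.9] turn 5.1
(0.53, 0.1, 0.21, 5) -> [-27.1 288.2  -8. ] turn 20.1
(0.566, 0.011, 0.21, 1.4) -> [-32.3 384.1  -8. ] turn 23.7
```

View pics/g1.png

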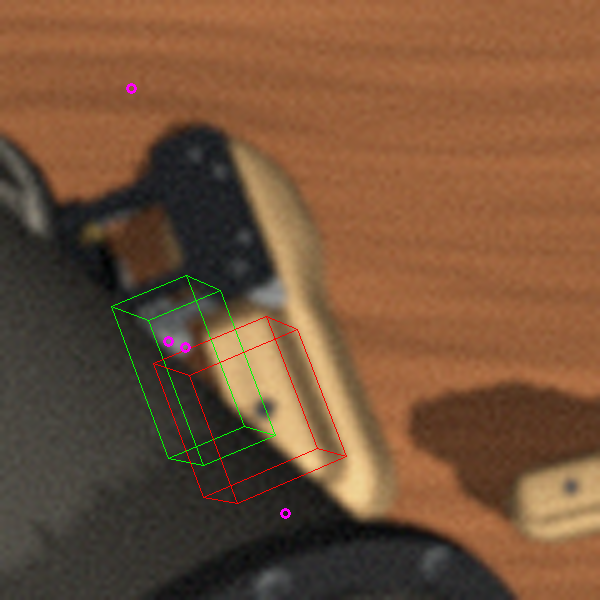

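View pics/g2.png

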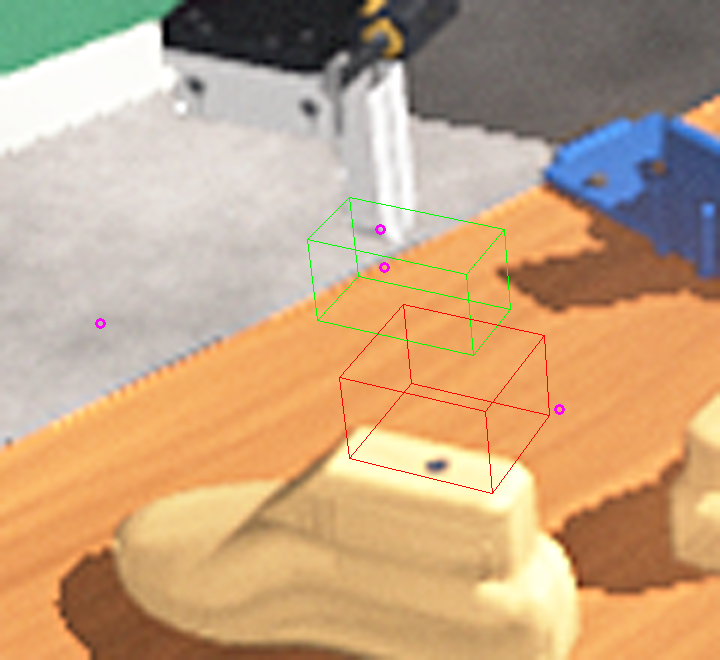

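The fingers were still closing when I lifted, so the last stayed where it was. I'll reopen, descend and wait for the grip to settle.

Emit:
drive_tool(
  moves=[
    {"travel":[0,0,0],"turn":0},
    {"travel":[0,0,0],"turn":0},
    {"travel":[0,0,0],"turn":0},
    {"travel":[0,0,0],"turn":0},
    {"travel":[0,0,10],"turn":0},
    {"travel":[0,0,20],"turn":0},
    {"travel":[0,0,30],"turn":0},
    {"travel":[0,0,40],"turn":0},
  ],
  hand=1,
)

```text
clock: 8.02
tcp_pos: [0.4319, 0.3723, 0.1605]
eef_rot: [0.976, 0.217, -0.0, 0.0]
ft_force: [-0.4, 0.2, -0.3]
finger_gap: 0.077
```

```bash
python3 - <<'E'
from ov import *
go([(.432,.373,.079,25.2)])
W=lastw()
P=(.432,.373,.438)
draw('pics/i1.png','top',W,P,(150,270,80,200),5)
draw('pics/i2.png','side',W,P,(210,320,130,250),6)
E
```

```text
t 8.025 tcp [0.4319 0.3723 0.1605] phi 25.11 tilt [-0.0004 -0.0002] gap 0.077 F [-0.4  0.2 -0.3]
(0.432, 0.373, 0.079, 25.2) -> [ 0.4 -0.6 81.5] turn -0.1
```

View pics/i2.png

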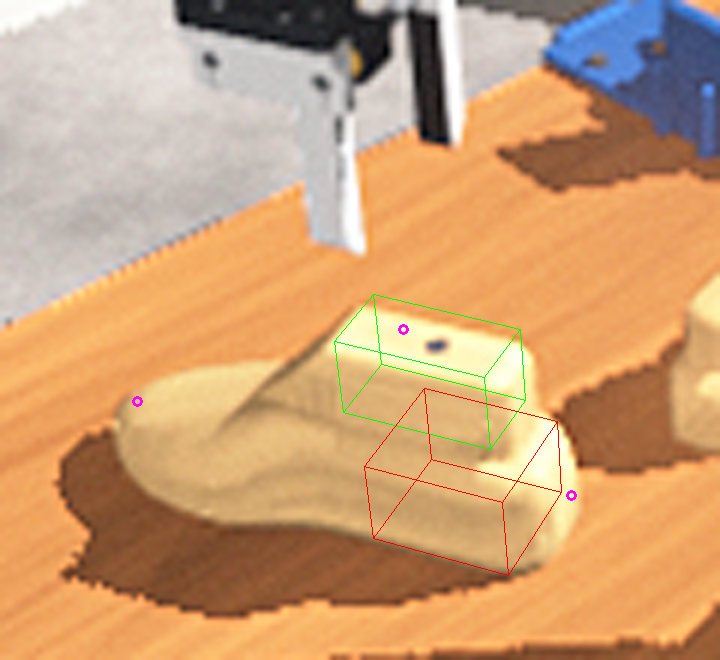

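The last hasn't moved. I'll descend to TCP z 0.079 and close for longer.

Emit:
drive_tool(
  moves=[
    {"travel":[0,0,10],"turn":0},
    {"travel":[0,0,25],"turn":0},
    {"travel":[0,0,45],"turn":0},
    {"travel":[0,0,65],"turn":0},
    {"travel":[0,0,81],"turn":0},
    {"travel":[0,0,81],"turn":0},
    {"travel":[0,0,81],"turn":0},
  ],
)

```text
clock: 9.0
tcp_pos: [0.4322, 0.3728, 0.0808]
eef_rot: [0.976, 0.217, 0.0, -0.0]
ft_force: [0.0, -0.9, -0.3]
finger_gap: 0.094
```

Emit:
drive_tool(
  moves=[
    {"travel":[0,0,0],"turn":0},
    {"travel":[0,0,0],"turn":0},
    {"travel":[0,0,0],"turn":0},
    {"travel":[0,0,0],"turn":0},
    {"travel":[0,0,0],"turn":0},
    {"travel":[0,0,0],"turn":0},
    {"travel":[0,0,0],"turn":0},
    {"travel":[0,0,0],"turn":0},
  ],
  hand=-1,
  newtons=45,
)

```text
clock: 10.0
tcp_pos: [0.432, 0.3727, 0.0805]
eef_rot: [0.976, 0.217, 0.0, -0.0]
ft_force: [-0.8, 1.3, 1.9]
finger_gap: 0.0342
```

Emit:
drive_tool(
  moves=[
    {"travel":[0,0,0],"turn":0},
    {"travel":[0,0,0],"turn":0},
    {"travel":[0,0,0],"turn":0},
  ],
)

```text
clock: 10.38
tcp_pos: [0.4321, 0.3726, 0.0805]
eef_rot: [0.976, 0.217, 0.0, -0.0]
ft_force: [-2.1, 2.0, 3.0]
finger_gap: 0.0343
```

```bash
python3 - <<'E'
from ov import *
go([(.432,.373,.2,25.2)])
E
```

```text
t 10.375 tcp [0.4321 0.3726 0.0805] phi 25.12 tilt [0.0001 0.0003] gap 0.0343 F [-2.1  2.   3. ]
(0.432, 0.373, 0.2, 25.2) -> [ 1.000e-01 -4.000e-01 -1.195e+02] turn -0.1
```

Emit:
drive_tool(
  moves=[
    {"travel":[0,0,-5],"turn":0},
    {"travel":[0,0,-12],"turn":0},
    {"travel":[0,0,-20],"turn":0},
    {"travel":[0,0,-20],"turn":0},
  ],
)

```text
clock: 10.88
tcp_pos: [0.4325, 0.3726, 0.1012]
eef_rot: [0.976, 0.217, 0.001, -0.0]
ft_force: [0.2, -0.1, -4.0]
finger_gap: 0.0339
```

```bash
python3 - <<'E'
from ov import *
go([(.432,.373,.2,25.2)])
W=lastw();P=(.432,.373,.438,.02)
draw('pics/j1.png','top',W,P,(150,270,80,200),5)
draw('pics/j2.png','side',W,P,(200,310,130,250),6)
E
```

```text
t 10.875 tcp [0.4325 0.3726 0.1012] phi 25.1 tilt [0.001  0.0007] gap 0.0339 F [ 0.2 -0.1 -4. ]
(0.432, 0.373, 0.2, 25.2) -> [ -0.1  -0.5 -98.8] turn -0.1
```

View pics/j2.png

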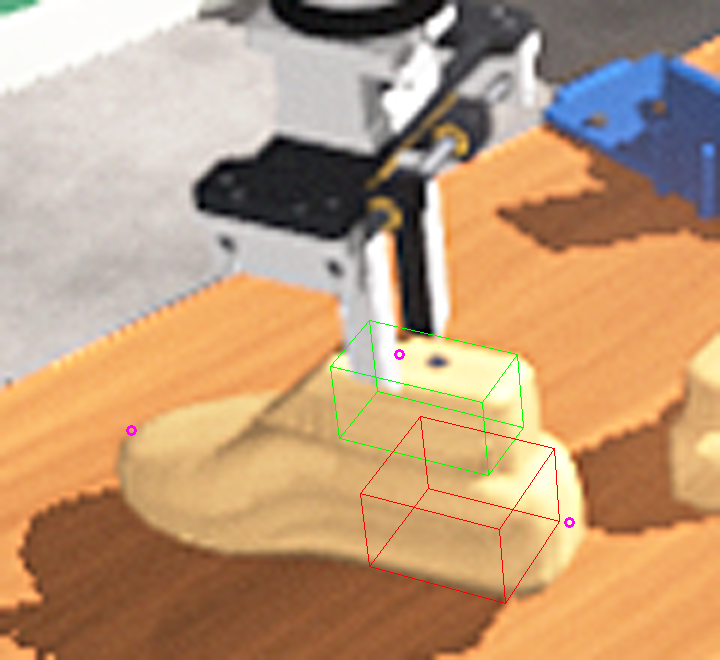

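Emit:
drive_tool(
  moves=[
    {"travel":[0,0,-20],"turn":0},
    {"travel":[0,0,-45],"turn":0},
    {"travel":[0,0,-70],"turn":0},
    {"travel":[0,0,-95],"turn":0},
    {"travel":[0,10,-110],"turn":1},
    {"travel":[0,35,-115],"turn":3},
    {"travel":[-2,65,-115],"turn":5},
    {"travel":[-4,95,-115],"turn":7},
  ],
)

```text
clock: 11.98
tcp_pos: [0.4694, 0.2816, 0.2148]
eef_rot: [0.988, 0.155, -0.0, 0.0]
ft_force: [0.1, 0.6, -4.1]
finger_gap: 0.0341
```

```bash
python3 - <<'E'
from ov import *
go([(.566,.011,.215,1.4)])
E
```

```text
t 11.975 tcp [0.4694 0.2816 0.2148] phi 17.88 tilt [-0.0008 -0.001 ] gap 0.0341 F [ 0.1  0.6 -4.1]
(0.566, 0.011, 0.215, 1.4) -> [  8.8 287.2   0. ] turn 16.5
```

Emit:
drive_tool(
  moves=[
    {"travel":[1,38,0],"turn":2},
    {"travel":[3,80,0],"turn":4.5},
    {"travel":[4,122,0],"turn":7},
    {"travel":[5,164,0],"turn":9.5},
    {"travel":[7,206,0],"turn":12},
    {"travel":[8,245,0],"turn":14.5},
    {"travel":[9,275,0],"turn":16.5},
    {"travel":[9,287,0],"turn":16.5},
  ],
)

```text
clock: 12.98
tcp_pos: [0.5666, 0.0121, 0.215]
eef_rot: [1.0, 0.012, -0.0, 0.0]
ft_force: [0.4, 0.6, -4.2]
finger_gap: 0.0345
```

Emit:
drive_tool(
  moves=[
    {"travel":[0,0,0],"turn":0},
    {"travel":[0,0,0],"turn":0},
  ],
)

```text
clock: 13.22
tcp_pos: [0.5662, 0.0161, 0.2154]
eef_rot: [1.0, 0.015, -0.0, -0.0]
ft_force: [-0.1, 0.2, -3.2]
finger_gap: 0.0343
```

```bash
python3 - <<'E'
from ov import *
go([(.566,.011,.15,1.4),(.566,.011,.121,1.4)])
p=readout.sense()['tcp_pos']
W=lastw();P=(p[0],p[1],.025,p[2]-.0805)
draw('pics/k1.png','top',W,P,(90,240,210,370),5)
draw('pics/k2.png','side',W,P,(140,260,190,320),6)
E
```

```text
t 13.225 tcp [0.5662 0.0161 0.2154] phi 1.71 tilt [-0.0002  0.0006] gap 0.0343 F [-0.1  0.2 -3.2]
(0.566, 0.011, 0.15, 1.4) -> [-0.3  5.1 65.4] turn 0.3
(0.566, 0.011, 0.121, 1.4) -> [-0.3  5.1 94.4] turn 0.3
```

View pics/k1.png

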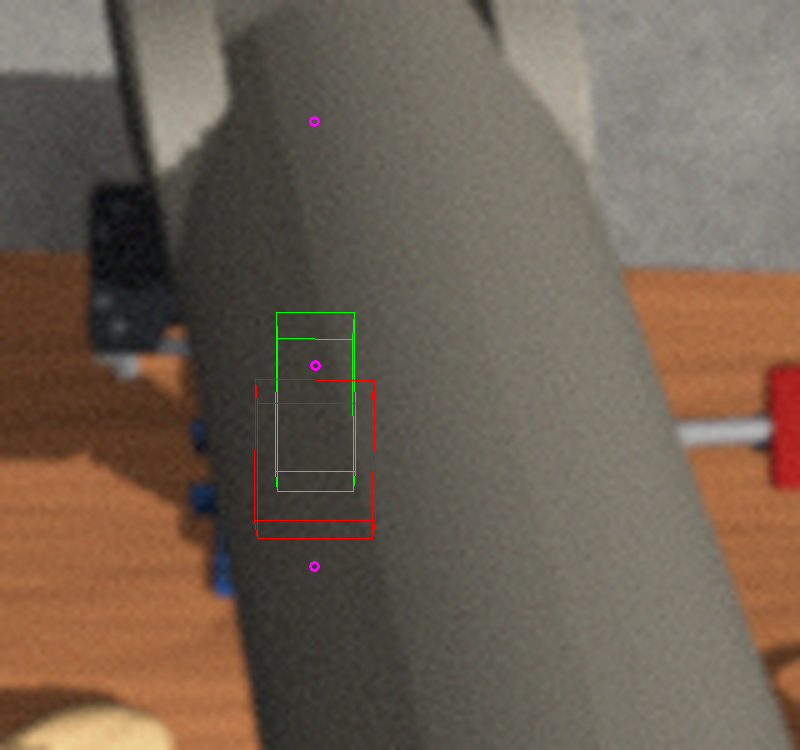

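View pics/k2.png

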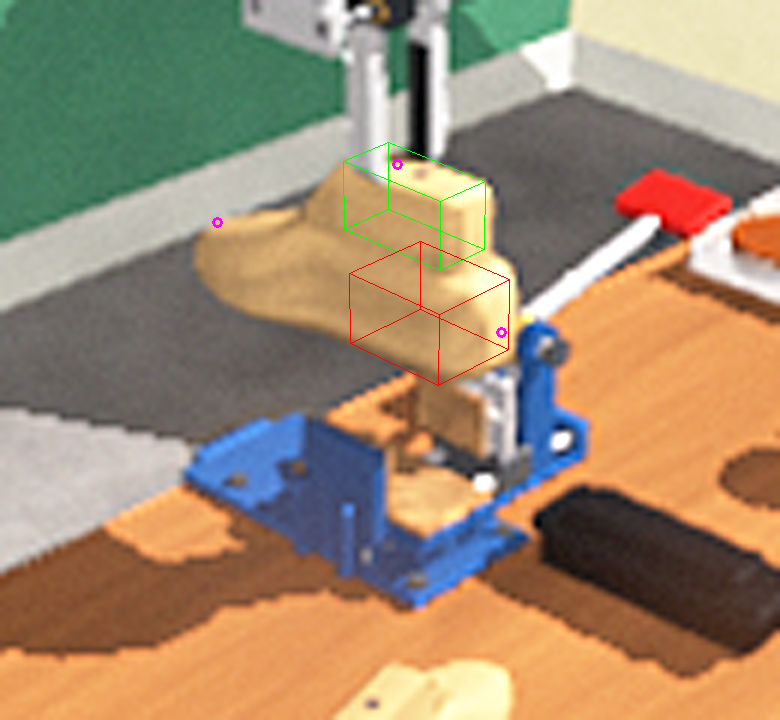

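```bash
python3 - <<'E'
from ov import *
go([(.569,.011,.15,1.4),(.569,.011,.121,1.4)])
draw('pics/l2.png','side',vicew(),(.566,.021,.025),(180,245,215,290),10)
W=lastw()
p=readout.sense()['tcp_pos']
E
```

```text
t 13.325 tcp [0.5663 0.0161 0.2155] phi 1.72 tilt [0.     0.0004] gap 0.0342 F [ 0.6  0.3 -4.5]
(0.569, 0.011, 0.15, 1.4) -> [ 2.6  5.2 65.5] turn 0.3
(0.569, 0.011, 0.121, 1.4) -> [ 2.6  5.2 94.5] turn 0.3
```

View pics/l2.png

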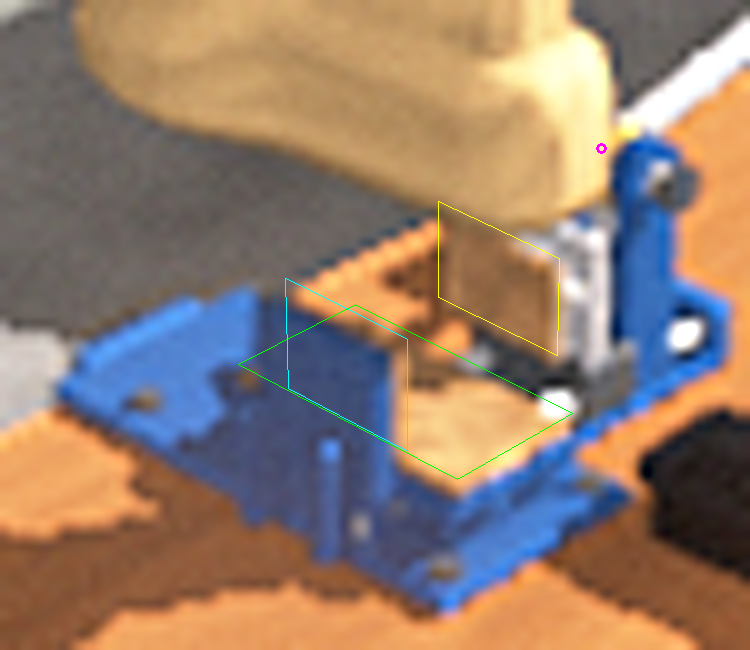

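Emit:
drive_tool(
  moves=[
    {"travel":[2,5,10],"turn":0.3},
    {"travel":[2,5,30],"turn":0.3},
    {"travel":[2,5,50],"turn":0.3},
    {"travel":[2,5,65],"turn":0.3},
    {"travel":[2,5,75],"turn":0.3},
    {"travel":[2,5,82],"turn":0.3},
    {"travel":[2,5,85],"turn":0.3},
    {"travel":[2,5,85],"turn":0.3},
  ],
)

```text
clock: 14.38
tcp_pos: [0.5688, 0.0098, 0.1306]
eef_rot: [1.0, 0.011, 0.0, -0.0]
ft_force: [-0.4, 0.2, -4.3]
finger_gap: 0.0342
```

```bash
python3 - <<'E'
from ov import *
go([(.569,.011,.1205,1.4)])
p=readout.sense()['tcp_pos']
W=lastw();V=vicew()
draw('pics/n2.png','side',W,(p[0],p[1],.025,p[2]-.0805),(165,240,205,290),9)
E
```

```text
t 14.375 tcp [0.5688 0.0098 0.1306] phi 1.31 tilt [0.0003 0.0001] gap 0.0342 F [-0.4  0.2 -4.3]
(0.569, 0.011, 0.1205, 1.4) -> [ 0.2 -1.2 10.1] turn -0.1
```

View pics/n2.png

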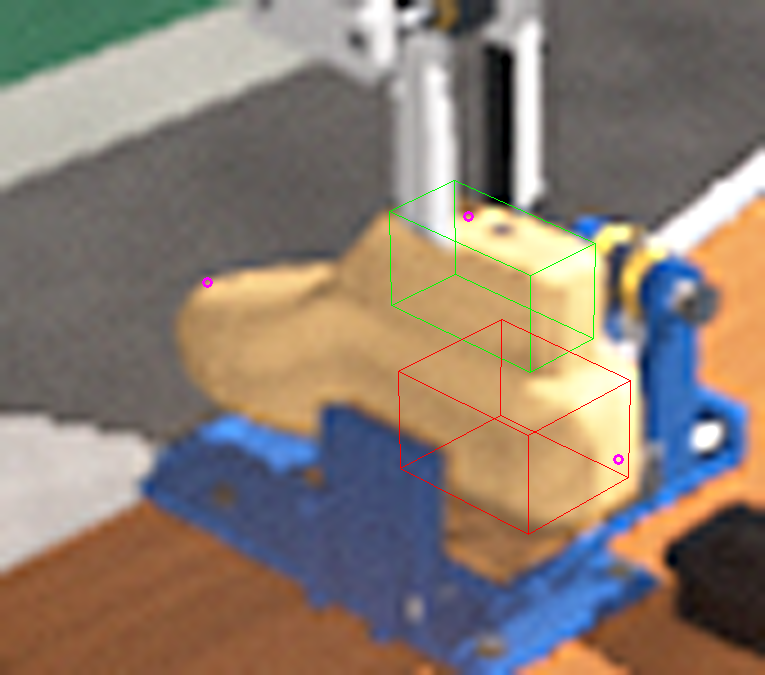

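Emit:
drive_tool(
  moves=[
    {"travel":[0,-1,3],"turn":0},
    {"travel":[0,-1,6],"turn":0},
    {"travel":[0,-1,8],"turn":0},
    {"travel":[0,-1,9.5],"turn":0},
    {"travel":[0,-1,9.5],"turn":0},
  ],
)

```text
clock: 15.05
tcp_pos: [0.5686, 0.011, 0.1214]
eef_rot: [1.0, 0.011, 0.0, -0.0]
ft_force: [-4.6, -0.4, 5.5]
finger_gap: 0.0346
```

Emit:
drive_tool(
  moves=[
    {"travel":[0,0,0],"turn":0},
    {"travel":[0,0,0],"turn":0},
    {"travel":[0,0,0],"turn":0},
    {"travel":[0,0,0],"turn":0},
    {"travel":[0,0,0],"turn":0},
    {"travel":[0,0,0],"turn":0},
    {"travel":[0,0,0],"turn":0},
  ],
  hand=1,
)

```text
clock: 15.92
tcp_pos: [0.5686, 0.0108, 0.1209]
eef_rot: [1.0, 0.011, 0.0, -0.0]
ft_force: [0.0, -0.1, 0.5]
finger_gap: 0.0937
```

Emit:
drive_tool(
  moves=[
    {"travel":[0,0,-10],"turn":0},
    {"travel":[0,0,-30],"turn":0},
    {"travel":[0,0,-60],"turn":0},
    {"travel":[0,0,-90],"turn":0},
    {"travel":[0,0,-90],"turn":0},
  ],
)

```text
clock: 16.55
tcp_pos: [0.57, 0.011, 0.2138]
eef_rot: [1.0, 0.011, 0.002, -0.0]
ft_force: [1.3, -0.1, -0.1]
finger_gap: 0.0939
```

```bash
python3 - <<'E'
from ov import *
go([(.57,-.24,.21,1.4)])
W=lastw()
draw('pics/o2.png','side',W,(.565,.011,.025,.04),(165,240,205,290),9)
draw('pics/o1.png','top',W,(.565,.011,.025,.04),(90,240,210,370),5)
for th in('last_grip','last_toe','last'): print(th,[(round(d['conf'],2),np.round(d['pixel'],1).tolist()) for d in eyes.mark_of('side',th)])
print(proj('side',[[.5663,.011,.126],[.72,.015,.058],[.5663,.011,.04]]))
E
```

```text
t 16.55 tcp [0.57   0.011  0.2138] phi 1.31 tilt [0.0043 0.0003] gap 0.0939 F [ 1.3 -0.1 -0.1]
(0.57, -0.24, 0.21, 1.4) -> [ -5.7 250.9   3.8] turn -0.1
last_grip [(0.77, [198.9, 255.2]), (0.68, [258.5, 251.5])]
last_toe [(0.74, [255.2, 269.7]), (0.72, [198.1, 229.1])]
last [(0.91, [222.4, 258.0])]
[[196.45342675 256.76671212]
 [198.60555993 227.94565711]
 [217.25766642 256.78851943]]
```

View pics/o2.png

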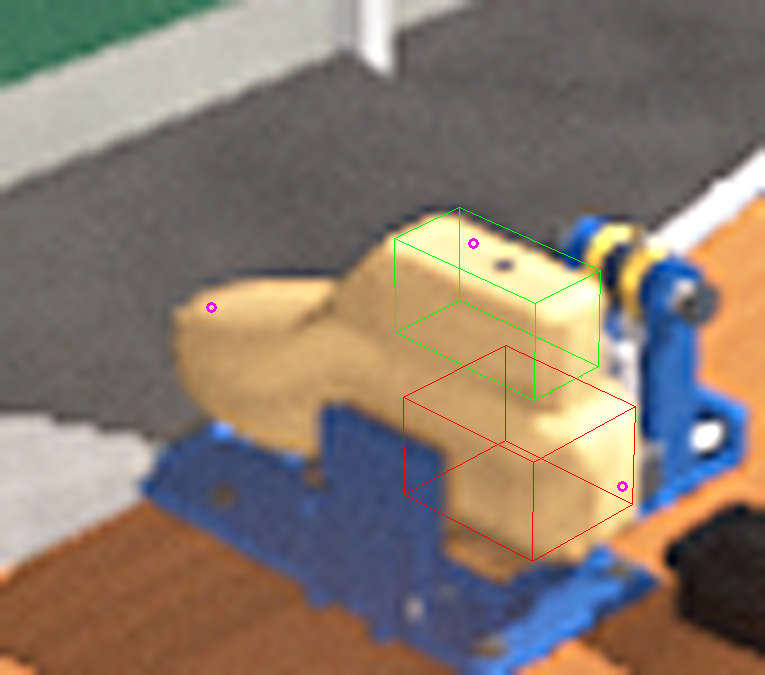

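The last stands upright on the seat between the jaws, and the overlay agrees within a few mm. Next I'll move to the paddle with the fingers closing.

Emit:
drive_tool(
  moves=[
    {"travel":[0,30,0],"turn":0},
    {"travel":[0,75,0],"turn":0},
    {"travel":[0,125,0],"turn":0},
    {"travel":[0,175,0],"turn":0},
    {"travel":[-1,220,0],"turn":0},
    {"travel":[-2,252,0],"turn":0},
    {"travel":[-2,252,10],"turn":0},
    {"travel":[-2,252,20],"turn":0},
  ],
  hand=-1,
)

```text
clock: 17.8
tcp_pos: [0.5722, -0.2402, 0.1897]
eef_rot: [1.0, 0.012, -0.0, -0.0]
ft_force: [0.3, 0.9, -0.0]
finger_gap: 0.0178
```

Emit:
drive_tool(
  moves=[
    {"travel":[0,0,0],"turn":0},
    {"travel":[0,0,0],"turn":0},
    {"travel":[0,0,0],"turn":0},
    {"travel":[0,0,0],"turn":0},
  ],
)

```text
clock: 18.3
tcp_pos: [0.5726, -0.2411, 0.1912]
eef_rot: [1.0, 0.012, 0.0, 0.0]
ft_force: [-0.0, -0.1, -0.6]
finger_gap: 0.0004
```

```bash
python3 - <<'E'
from ov import *
go([(.5725,-.241,.152,1.4),(.5725,-.241,.090,1.4)])
s=eyes.get_image('side');t=eyes.get_image('top')
cv2.imwrite('pics/p2.png',cv2.resize(s[120:240,200:360],None,fx=5,fy=5,interpolation=cv2.INTER_CUBIC))
draw('pics/p1.png','top',vicew(),(.566,.021,.025),(90,240,230,390),5,t)
E
```

```text
t 18.3 tcp [ 0.5726 -0.2411  0.1912] phi 1.32 tilt [ 0.0005 -0.0001] gap 0.0004 F [-0.  -0.1 -0.6]
(0.5725, -0.241, 0.152, 1.4) -> [-0.1 -0.1 39.2] turn -0.1
(0.5725, -0.241, 0.09, 1.4) -> [-1.000e-01 -1.000e-01  1.012e+02] turn -0.1
```

View pics/p2.png

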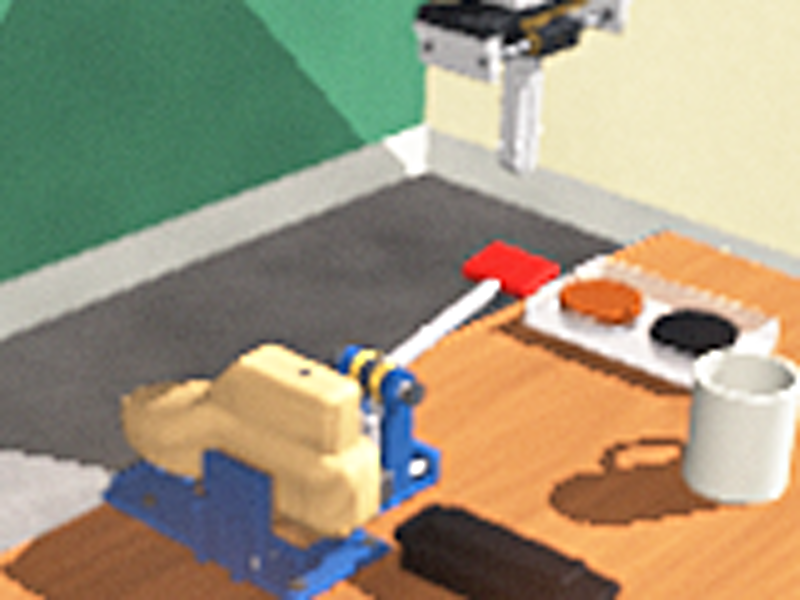

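View pics/p1.png

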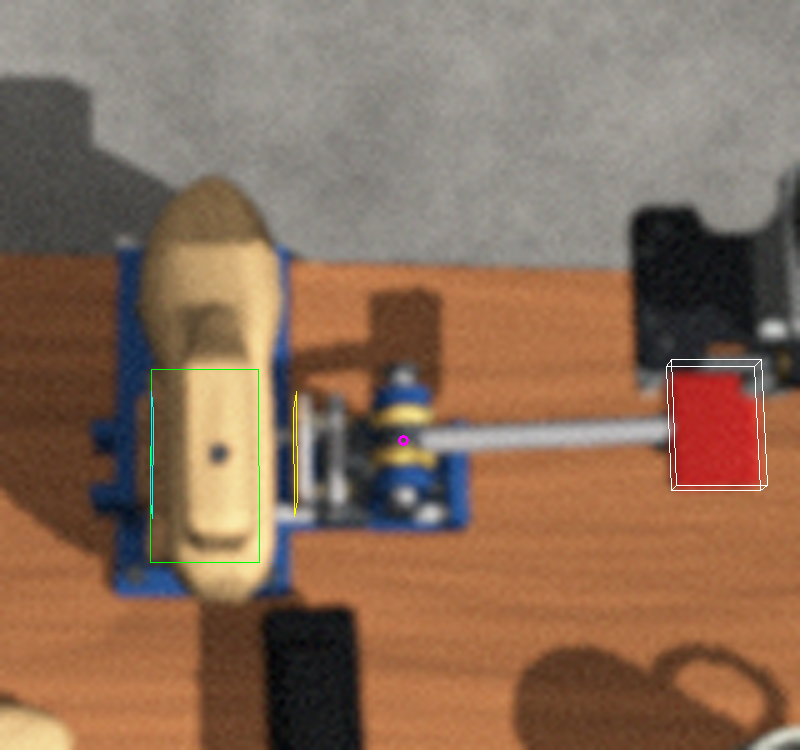

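Emit:
drive_tool(
  moves=[
    {"travel":[-2,0,20],"turn":0},
    {"travel":[-2,0,36],"turn":0},
    {"travel":[-2,0,42],"turn":0},
    {"travel":[-2,0,48],"turn":0},
    {"travel":[-2,0,54],"turn":0},
    {"travel":[-2,0,60],"turn":0},
    {"travel":[-2,0,66],"turn":0},
    {"travel":[-2,0,72],"turn":0},
  ],
)

```text
clock: 19.4
tcp_pos: [0.5704, -0.2413, 0.1186]
eef_rot: [1.0, 0.011, 0.0, 0.0]
ft_force: [-0.4, -0.6, 0.1]
finger_gap: 0.0003
```

Emit:
drive_tool(
  moves=[
    {"travel":[0,0,3],"turn":0},
    {"travel":[0,0,6],"turn":0},
    {"travel":[0,0,9],"turn":0},
    {"travel":[0,0,12],"turn":0},
    {"travel":[0,0,15],"turn":0},
    {"travel":[0,0,15],"turn":0},
  ],
)

```text
clock: 20.15
tcp_pos: [0.5705, -0.2412, 0.1037]
eef_rot: [1.0, 0.011, 0.0, -0.0]
ft_force: [0.5, -1.2, 1.9]
finger_gap: 0.0005
```

```bash
python3 - <<'E'
from ov import *
go([(.5725,-.241,.090,1.4)])
s=eyes.get_image('side')
cv2.imwrite('pics/q2.png',cv2.resize(s[120:240,200:360],None,fx=5,fy=5,interpolation=cv2.INTER_CUBIC))
E
```

```text
t 20.15 tcp [ 0.5705 -0.2412  0.1037] phi 1.31 tilt [0.     0.0001] gap 0.0005 F [ 0.5 -1.2  1.9]
(0.5725, -0.241, 0.09, 1.4) -> [ 2.  -0.2 13.7] turn -0.1
```

View pics/q2.png

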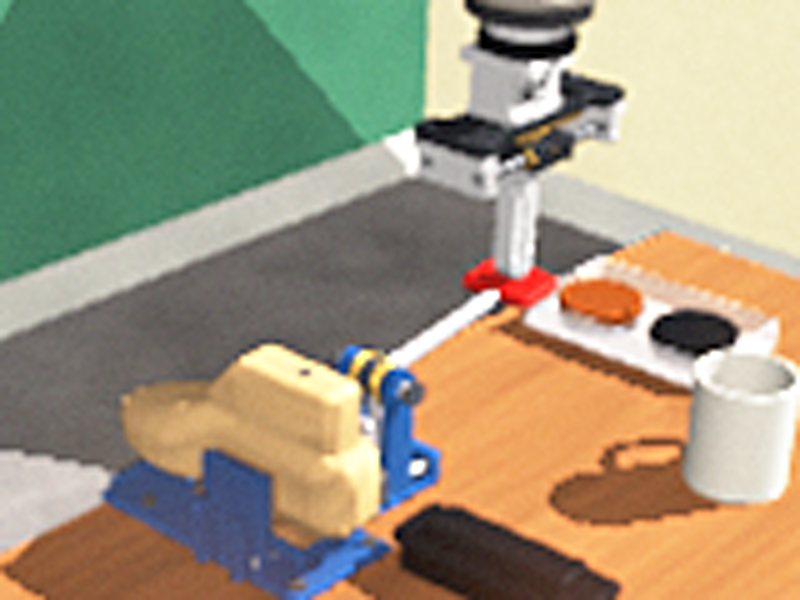

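```bash
python3 - <<'E'
from ov import *
s=eyes.get_image('side')
for z in(.138,.115,.092): print(z,proj('side',[.571,-.24,z]))
d=eyes.silhouettes('side','paddle_top');print([(round(x['conf'],2),np.nonzero(x['pixels'])[0].min(),np.nonzero(x['pixels'])[0].max(),np.nonzero(x['pixels'])[1].min(),np.nonzero(x['pixels'])[1].max()) for x in d])
for n,c in(('r2',(150,200,285,330)),):
    th=0
    W=([(box(-.033,.033,-.285,-.239,.080,.092),(255,255,255)),(box(-.033,.033,-.285,-.239,.103,.115),(0,255,0))],[[.0,-.262,.0927]])
    draw('pics/r2.png','side',W,(.566,.021,.025),c,12,s)
print(np.round(readout.sense()['tcp_pos'],4),readout.sense()['ft_force'])
E
```

```text
0.138 [[171.81742281 301.65509655]]
0.115 [[177.11932464 301.30918859]]
0.092 [[182.33908229 300.9685306 ]]
[(0.82, np.int64(173), np.int64(196), np.int64(272), np.int64(310))]
[ 0.5705 -0.2412  0.104 ] [ 0.11194168 -0.69550975  2.8190995 ]
```

View pics/r2.png

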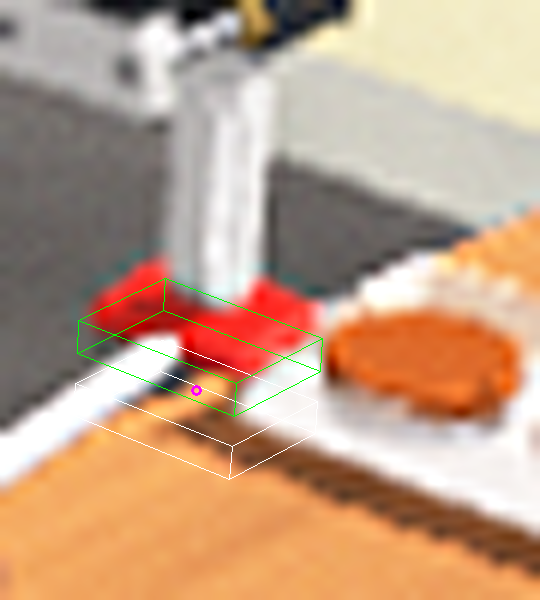

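The picture puts the paddle top at about 0.117 m with 2–3 N on it. That means the closed tips sit roughly 20 mm higher than I assumed, so I'll press on by force and image.

Emit:
drive_tool(
  moves=[
    {"travel":[0,0,3],"turn":0},
    {"travel":[0,0,6],"turn":0},
    {"travel":[0,0,9],"turn":0},
    {"travel":[0,0,12],"turn":0},
    {"travel":[0,0,15],"turn":0},
    {"travel":[0,0,18],"turn":0},
    {"travel":[0,0,18],"turn":0},
  ],
)

```text
clock: 21.18
tcp_pos: [0.5703, -0.2412, 0.0857]
eef_rot: [1.0, 0.011, -0.0, -0.0]
ft_force: [-0.7, -2.3, 3.0]
finger_gap: 0.0007
```

```bash
python3 - <<'E'
from ov import *
go([(.5725,-.241,.090,1.4)])
s=eyes.get_image('side');c=(150,210,250,330)
W=([(box(-.033,.033,-.285,-.239,.080,.092),(255,255,255))],[[.0,-.262,.092]])
draw('pics/s2.png','side',W,(.566,.021,.025),c,10,s)
draw('pics/s1.png','top',vicew(),(.566,.021,.025),(90,240,230,390),5)
E
```

```text
t 21.175 tcp [ 0.5703 -0.2412  0.0857] phi 1.31 tilt [-0.0002  0.0001] gap 0.0007 F [-0.7 -2.3  3. ]
(0.5725, -0.241, 0.09, 1.4) -> [ 2.2 -0.2 -4.3] turn -0.1
```

View pics/s2.png

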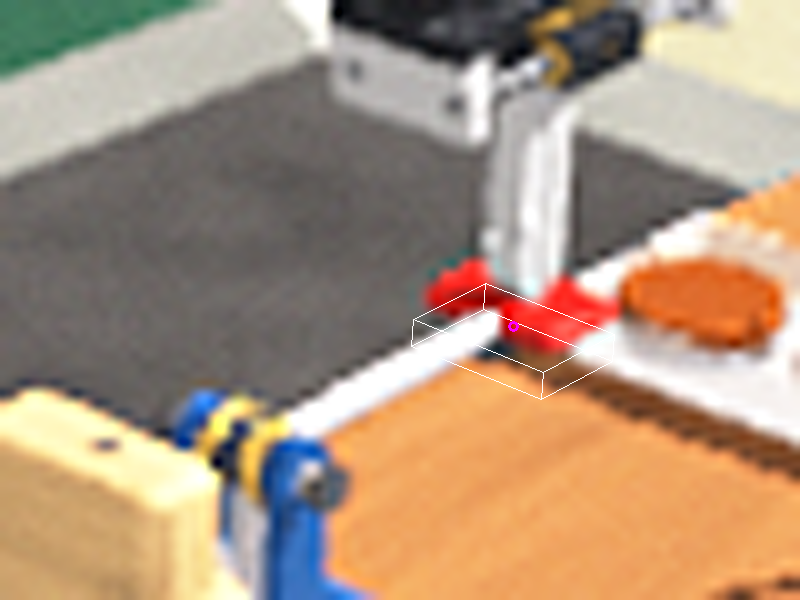

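View pics/s1.png

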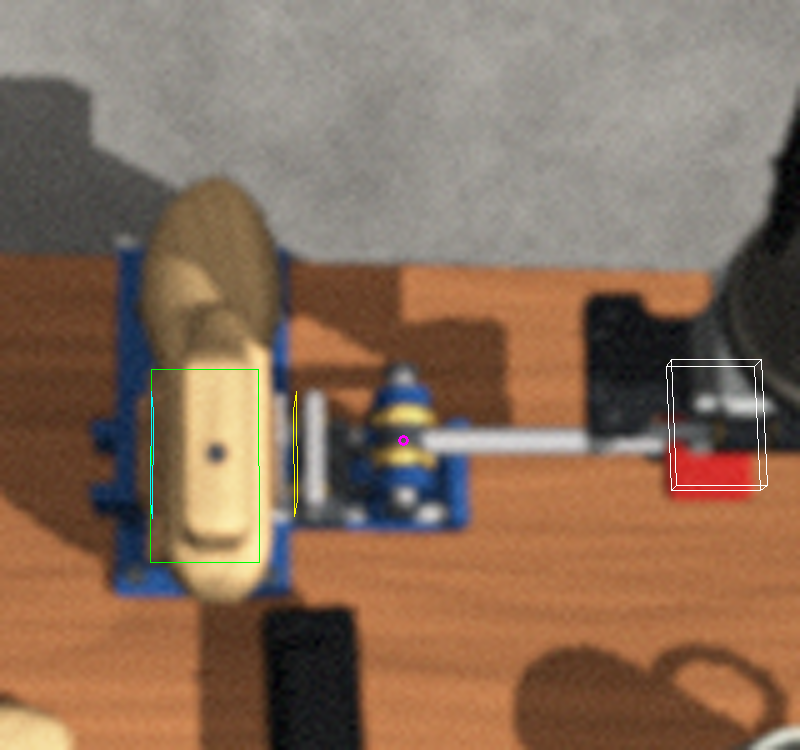

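Emit:
drive_tool(
  moves=[
    {"travel":[0,0,2],"turn":0},
    {"travel":[0,0,4],"turn":0},
    {"travel":[0,0,6],"turn":0},
    {"travel":[0,0,8],"turn":0},
    {"travel":[0,0,10],"turn":0},
    {"travel":[0,0,10],"turn":0},
  ],
)

```text
clock: 22.02
tcp_pos: [0.5704, -0.2412, 0.0757]
eef_rot: [1.0, 0.011, -0.0, -0.0]
ft_force: [-0.9, -2.6, 4.3]
finger_gap: 0.0004
```

Emit:
drive_tool(
  moves=[
    {"travel":[0,0,2],"turn":0},
    {"travel":[0,0,4],"turn":0},
    {"travel":[0,0,6],"turn":0},
    {"travel":[0,0,6],"turn":0},
  ],
)

```text
clock: 22.52
tcp_pos: [0.5704, -0.2411, 0.0697]
eef_rot: [1.0, 0.011, -0.0, -0.0]
ft_force: [-0.1, -2.2, 3.3]
finger_gap: 0.0005
```

```bash
python3 - <<'E'
from ov import *
go([(.5725,-.241,.090,1.4)])
s=eyes.get_image('side');c=(150,210,250,330)
W=([(box(-.033,.033,-.285,-.239,.067,.079),(255,255,255))],[[.0,-.262,.079]])
draw('pics/u2.png','side',W,(.566,.021,.025),c,10,s)
draw('pics/u1.png','top',vicew(),(.566,.021,.025),(90,240,230,390),5)
E
```

```text
t 22.525 tcp [ 0.5704 -0.2411  0.0697] phi 1.32 tilt [-0.0001  0.0002] gap 0.0005 F [-0.1 -2.2  3.3]
(0.5725, -0.241, 0.09, 1.4) -> [  2.1  -0.1 -20.3] turn -0.1
```

View pics/u2.png

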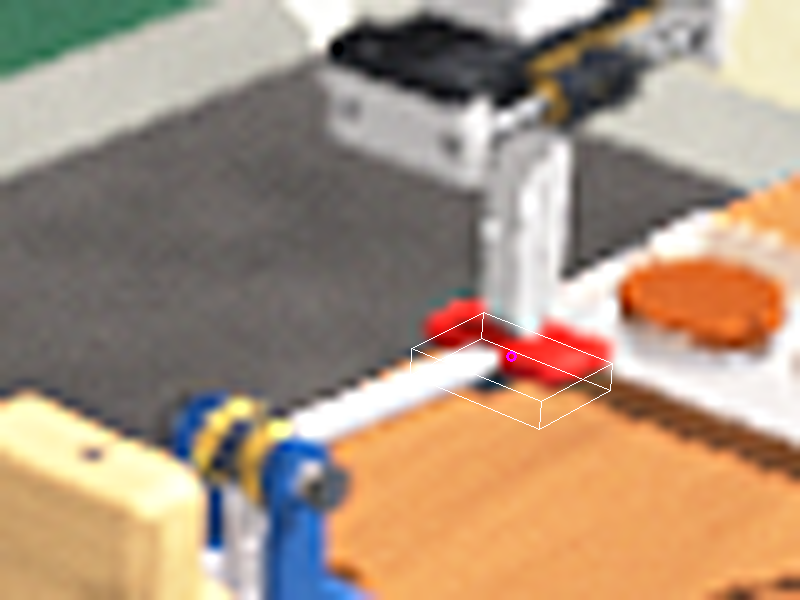

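View pics/u1.png

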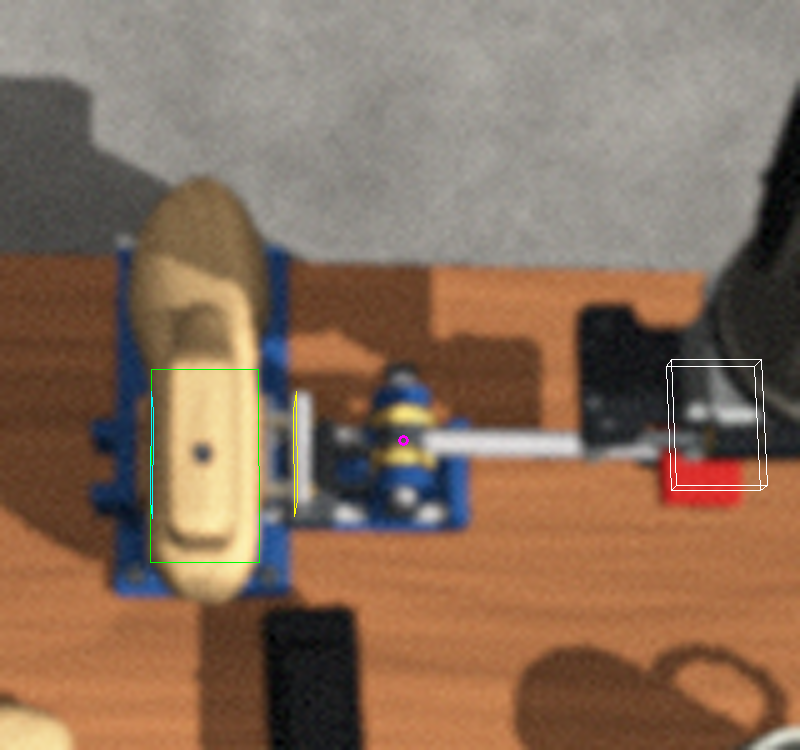

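The pad is pushing the last, and it has slid about 8 of the 10 mm. I'll continue slowly.

Emit:
drive_tool(
  moves=[
    {"travel":[0,0,1.5],"turn":0},
    {"travel":[0,0,3],"turn":0},
    {"travel":[0,0,4.5],"turn":0},
    {"travel":[0,0,6],"turn":0},
    {"travel":[0,0,6],"turn":0},
  ],
)

```text
clock: 23.25
tcp_pos: [0.5705, -0.2409, 0.064]
eef_rot: [1.0, 0.012, 0.0, -0.0]
ft_force: [-1.4, -1.6, 8.6]
finger_gap: 0.0008
```

Emit:
drive_tool(
  moves=[
    {"travel":[0,0,1.5],"turn":0},
    {"travel":[0,0,3],"turn":0},
    {"travel":[0,0,4],"turn":0},
    {"travel":[0,0,4],"turn":0},
  ],
)

```text
clock: 23.75
tcp_pos: [0.5705, -0.2406, 0.0601]
eef_rot: [1.0, 0.012, 0.0, -0.0]
ft_force: [-3.2, 1.3, 9.8]
finger_gap: 0.0005
```

Emit:
drive_tool(
  moves=[
    {"travel":[0,0,1],"turn":0},
    {"travel":[0,0,2],"turn":0},
    {"travel":[0,0,2],"turn":0},
  ],
)

```text
clock: 24.12
tcp_pos: [0.5705, -0.2405, 0.0582]
eef_rot: [1.0, 0.012, 0.0, -0.0]
ft_force: [-1.8, 2.5, 11.4]
finger_gap: 0.0
```

```bash
python3 - <<'E'
from ov import *
go([(.5725,-.241,.090,1.4)])
s=eyes.get_image('side');c=(150,210,250,330)
W=([(box(-.033,.033,-.285,-.239,.067,.079),(255,255,255))],[[.0,-.262,.079]])
draw('pics/v2.png','side',W,(.566,.021,.025),c,10,s)
draw('pics/v1.png','top',vicew(),(.566,.021,.025),(90,240,230,390),5)
for i in range(3):
    eyes.get_image('side'); print(np.round(readout.sense()['ft_force'],1))
E
```

```text
t 24.125 tcp [ 0.5705 -0.2405  0.0582] phi 1.33 tilt [0.     0.0008] gap 0.0 F [-1.8  2.5 11.4]
(0.5725, -0.241, 0.09, 1.4) -> [  2.    0.6 -31.8] turn -0.1
[-2.5  2.1 11.5]
[-3.   2.4 11.8]
[-3.2  1.9 10.8]
```

View pics/v2.png

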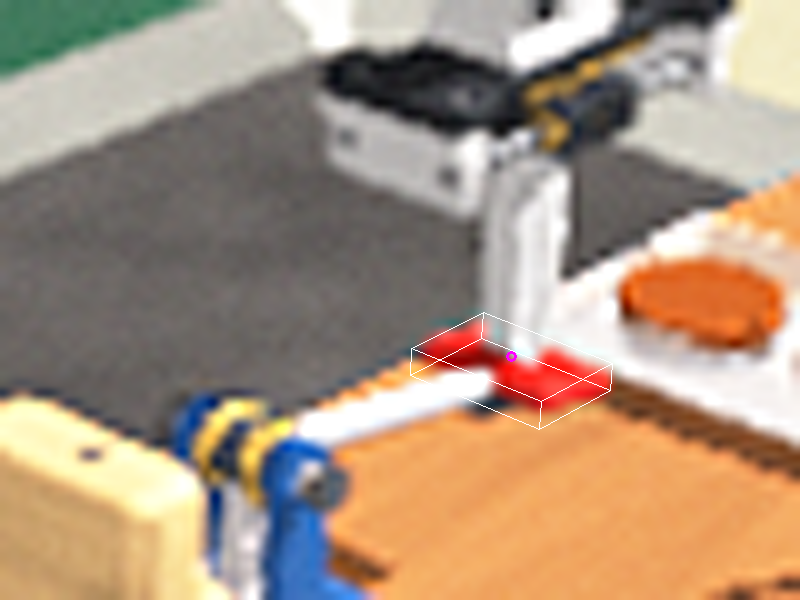

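View pics/v1.png

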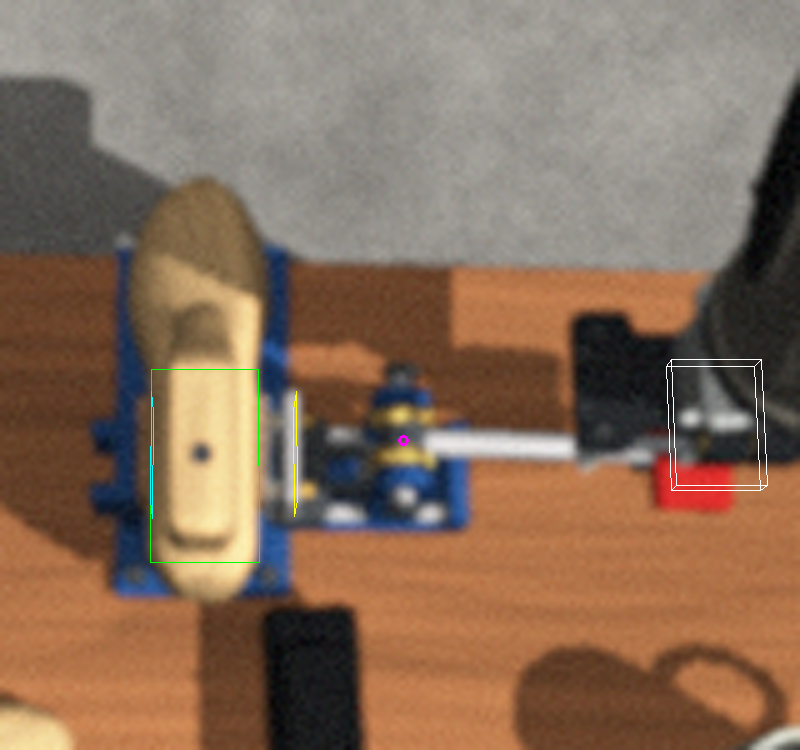

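Emit:
drive_tool(
  moves=[
    {"travel":[0,0,1],"turn":0},
    {"travel":[0,0,2],"turn":0},
    {"travel":[0,0,2],"turn":0},
    {"travel":[0,0,2],"turn":0},
    {"travel":[0,0,2],"turn":0},
    {"travel":[0,0,2],"turn":0},
  ],
)

```text
clock: 25.12
tcp_pos: [0.5705, -0.2403, 0.0563]
eef_rot: [1.0, 0.012, 0.0, -0.0]
ft_force: [-4.0, 2.9, 12.2]
finger_gap: 0.0002
```

```bash
python3 - <<'E'
from ov import *
go([])
draw('pics/w2.png','side',lastw(),(.566,.021,.025,.04),(160,240,205,300),8)
draw('pics/w1.png','top',lastw(),(.566,.021,.025,.04),(90,240,230,390),5)
for i in range(3):
    eyes.get_image('side'); s=readout.sense(); print(np.round(s['ft_force'],1),np.round(s['tcp_pos'],4))
E
```

```text
t 25.125 tcp [ 0.5705 -0.2403  0.0563] phi 1.34 tilt [-0.      0.0009] gap 0.0002 F [-4.   2.9 12.2]
[-3.3  1.7 12. ] [ 0.5705 -0.2403  0.0563]
[-2.5  1.5 11.7] [ 0.5705 -0.2403  0.0563]
[-4.3  2.5 12.1] [ 0.5705 -0.2403  0.0563]
```

View pics/w2.png

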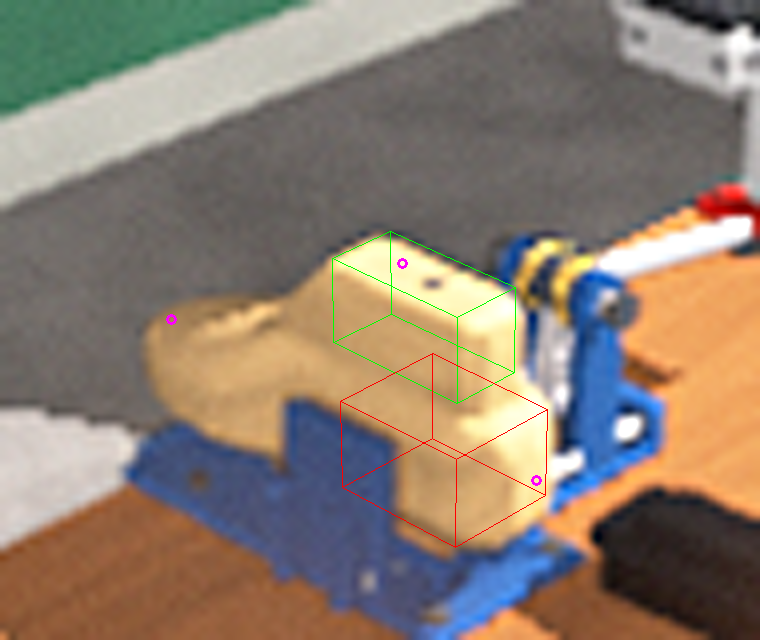

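View pics/w1.png

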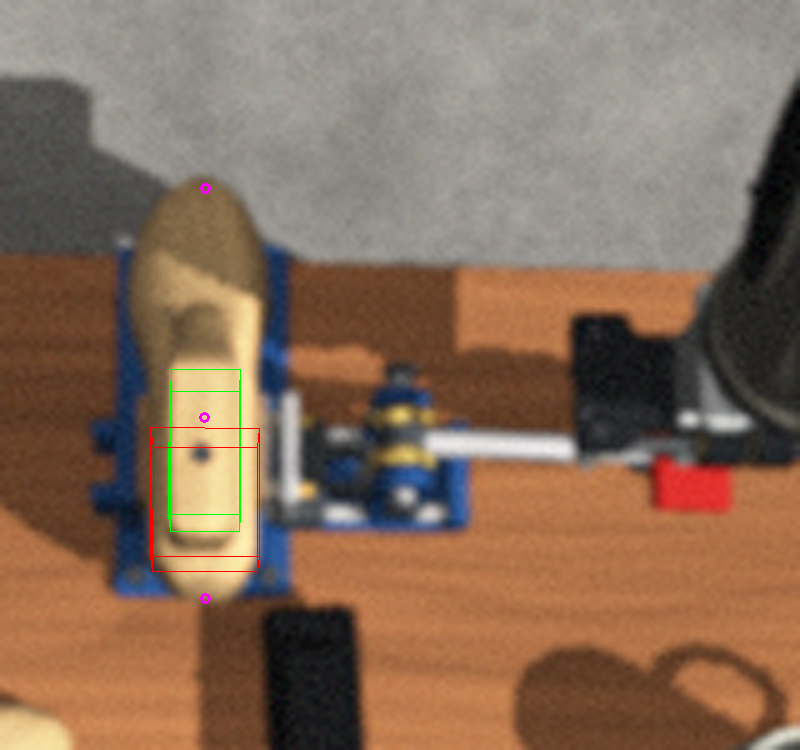

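```bash
python3 - <<'E'
from h import *
print(bot.finish_job())
E
```

```text
the job is handed in; nothing more can be done
None
```

The shoe last is standing in the vice, gripped on the fixed jaw, with the arm still holding the red paddle down. I handed the job in at about 25 s of the 48 s; it gives no verdict, so I can't say how it was judged.

**What I did:** I picked up the larger last by its cone and lowered it onto the cork seat until it touched. I then let go and pressed the paddle slowly with closed fingers. The last slid about 8–10 mm onto the fixed jaw.

**Last checks:**
- **Paddle:** it is held with a steady 12 N. Going by the force and the picture, its top is at about 79 mm and the springs are squeezed about 5–6 mm; I could not measure either directly.
- **Last:** in both camera views it stands upright, within a few mm of where it should be, with its toe out over the edge. The fingers are well clear of it.
- **Bystanders:** I saw no sign of the tins, brush or mug having moved, and nothing touched them.

**What went wrong or disagreed:**
- **First lift:** it came up empty because I raised the arm before the fingers had finished closing. The last stayed in place, and the second try held.
- **Fingertip height:** the closed fingertips looked about 20 mm higher in the pictures than the stated TCP-to-tip distance implies. I set the final press by force and image instead.

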